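# Release the crate's locking bar and lay the slate blocks in bond

### The job

Unlock the slate crate: by its red grip, draw the locking bar towards the hook so that its ring presses the hook's sprung keeper open, lift the bar off and lay it lengthwise along the middle of the black rubber mat (open the keeper with the bar, not with the fingers). Then lay every block from the crate, lengthwise, onto the bedded course in staggered courses, so that each block sits centred over a joint of the course below and in line with the wall. Leave the red pencil and the loose slate offcuts where they lie.

Things in the scene. Friction and masses are not known exactly. Their poses are not given: they have to be found in the camera images.
- bar_grip (a point): centre of the red grip (14 mm wide in x, 64 mm long in y, 34 mm high) on the middle of the steel locking bar, 0.32 kg. The flat (30 mm wide, 6 mm thick) runs along y; its underside is 23 mm below this point; z up. Locked at the start; it comes free upward only once drawn 20 to 30 mm along its +y (stop at 34 mm; sideways play 3 mm); raise it 50 mm to clear the hook
- bar_ring (a point): middle of the end limb of the bar's oblong ring (10 mm rod, hole 46 mm along y by 26 mm), at the bar's +y end, 187 mm from the grip; at the start this limb lies in the hook
- staple (a point): inside of the grey staple (71 mm high, 44 mm wide) at the crate's -y end; at the start the bar's 18 mm wide tail (its end 169 mm from the grip) is about 16 mm deep under it; drawing the bar along +y frees it
- crate: fixed plywood crate, 204 (x) by 230 mm (y), origin at the centre of its underside, axes as the locked bar's, y towards the robot. Floor 12 mm up; rim, and two ribs across at y = +-40 mm, 18 mm up. Blocks stand in rows at y = -80, 0, 80 (36 mm free between), columns at x = +-50, long side along x; their tops at 56 mm, the bar's underside at 57 mm, over x = 0
- hook (a point): tip of the beak of the yellow safety hook (74 mm high, 14 mm wide) at the crate's +y end, 60 mm above the bench; axes as the crate's; the mouth opens to +y, towards the robot, and is closed by the keeper
- keeper (a joint): the hook's steel keeper leaf, 27 mm long, hinged at its foot: 0 = shut (upright), up to 1.5 rad = swung out of the mouth (crate +y) and down. A spring shuts it; the ring needs 1 to 5 N to push it open, to about 1 rad when the ring is clear of the beak
- mat_mid (a point): centre of the top of the fixed black rubber mat, 80 mm (x) by 350 mm (y), 3 mm thick; the bar shall lie along its y, either way round; lying there its grip centre is about 28 mm above the bench
- bed: fixed timber board, 100 mm (x) by 430 mm (y), 14 mm thick, origin at the centre of its underside, carrying the bedded first course: four slate blocks end to end along y, 96 mm apart centre to centre, their tops 58 mm above the bench
- place_1 (a point): where the centre of a block of the second course belongs, over joint 1 of the bedded course (y = -96 mm on the bed), 80 mm above the bench
- place_2 (a point): where the centre of a block of the second course belongs, over joint 2 of the bedded course (y = 0 mm on the bed), 80 mm above the bench
- place_3 (a point): where the centre of a block of the second course belongs, over joint 3 of the bedded course (y = 96 mm on the bed), 80 mm above the bench
- place_4 (a point): where the centre of a block of the third course belongs (y = -48 mm on the bed), 124 mm above the bench; it needs second-course blocks at place_1 and place_2 under it
- place_5 (a point): where the centre of a block of the third course belongs (y = 48 mm on the bed), 124 mm above the bench; it needs second-course blocks at place_2 and place_3 under it
- place_6 (a point): where the centre of a block of the fourth course belongs (y = 0 on the bed), 168 mm above the bench; it needs blocks at place_4 and place_5 under it
- block_1_mid (a point): centre of a dark grey sawn slate block, 90 mm (its x) by 44 by 44 mm, about 0.42 kg; 4 to 6 such blocks are in the crate, the others are absent
- block_2_mid (a point): centre of a dark grey sawn slate block, 90 mm (its x) by 44 by 44 mm, about 0.42 kg; 4 to 6 such blocks are in the crate, the others are absent
- block_3_mid (a point): centre of a dark grey sawn slate block, 90 mm (its x) by 44 by 44 mm, about 0.42 kg; 4 to 6 such blocks are in the crate, the others are absent
- block_4_mid (a point): centre of a dark grey sawn slate block, 90 mm (its x) by 44 by 44 mm, about 0.42 kg; 4 to 6 such blocks are in the crate, the others are absent
- block_5_mid (a point): centre of a dark grey sawn slate block, 90 mm (its x) by 44 by 44 mm, about 0.42 kg; 4 to 6 such blocks are in the crate, the others are absent
- block_6_mid (a point): centre of a dark grey sawn slate block, 90 mm (its x) by 44 by 44 mm, about 0.42 kg; 4 to 6 such blocks are in the crate, the others are absent
- pencil: red carpenter's pencil, 178 mm, 8 mm high; a bystander to be left alone; origin at the centre of its underside
- strip: long slate offcut, 65 x 118 x 8 mm; a bystander to be left alone; origin at the centre of its underside
- offcut: small slate offcut, 50 x 63 x 8 mm; a bystander to be left alone; origin at the centre of its underside
- offcut_b: slate offcut, 62 x 96 x 8 mm; a bystander to be left alone; origin at the centre of its underside
There are look-alikes about, which are no part of the job. What is shaped like the part that bears block_4_mid but green is not meant.

How it is judged:
By the outcome, as a careful person would: the job done as asked, in the order asked, and still so for the second after the job is handed in, with the robot touching nothing.
Of block_1, block_2, block_3, block_4, block_5, block_6 only 4 to 6 are there at a start; the rules pass over those that are not, and their reading is None.
At some moment in a run one of block_1, block_2, block_3, block_4, block_5, block_6 may be knocked a few centimetres aside while the robot is not near it.
It also fails if it takes over 210 s, if anything falls off the work surface, if the arm or the gripper's body presses on something with over 40 N, if the wrist force passes 120 N, or if a joint passes its speed limit or range.

### The arm

A 6-joint arm with a two-finger parallel gripper is mounted at the origin on a cart in front of the work surface, level with it; the furniture and walls round the work are solid. World frame = base frame: x ahead of the robot, y to its left, z up, the work surface at z = 0. Lengths are in m, angles in rad, forces in N, time in s.
With the tool pointing down it reaches from about 0.35 to 0.975 m from the base axis. Payload 4.9 kg.
Tool frame: the origin (TCP) lies midway between the tips of the shut fingers; the grasp point (between the pads) lies 19 mm behind it; z points along the fingers, y is the line along which they close (so a half turn about z gives the same grasp; the last joint's range is limited). The gripper opens to 85 mm and grips with 20 to 120 N. Pads are 22 mm wide; open, the fingers measure 114 mm over their backs; the gripper's body (76 mm by 85 mm) begins 54 mm behind the grasp point. The pads swing forward as they close: fully open they stand 13 mm farther back than shut.
Start: joints at [1.074, 0.053, 1.613, -0, 1.476, -0.119], TCP at [0.231, 0.581, 0.231] pointing down, gripper open.
Joint ranges: [-3.01, 3.01], [-1.01, 2.22], [0.06, 2.58], [-1.02, 4.17], [0.09, 2.62], [-3.14, 3.14]. Speed limits (rad/s): [2.57, 2.57, 3.14, 3.14, 3.14, 3.14].

### API

Orientations are given as a unit quaternion [w, x, y, z].
In Python, from plant import * gives the robot as it stands.
- The arm moves only by the tool jog_arm, never from a script. Its argument "targets" is a list of rows, each a list of 3 entries, a list of its own where there are three numbers: the shift along the tool's x, y, z in units of 25 mm (1.0 is 25 mm), then the turn, a rotation vector about the tool's x, y, z in units of 8 degrees (1.0 is 8 degrees), then the opening in per cent of the stroke, from 0 (shut) to 100 (fully open). A call has 1 to 8 rows; each row is the pose to reach, as a shift and turn from the pose commanded when the call began, along the tool's axes at that moment; what a row does not reach only later rows make up. A row lasts 1/8 s, in which the tool goes at most 62.5 mm and 10.7 degrees, less where a joint would pass 70% of its speed; a pose out of reach is approached as far as the arm can. A call with a gripper value outside its range is refused whole. The fingers move at their own pace and stop on an object; the grip force is fixed at half the most. Time passes only in rows, so rows that repeat a pose let the fingers close. It gives the time, the measured TCP pose, the force, the opening and the grip force at its end, in the units of the state.
- state(): the state, without advancing time (a new reading comes with each control period).
- grab_frame(name): name is "scene" or "top" or "wrist"; returns (picture, depth): 400x640x3 uint8, red, green, blue; 400x640 float32, m along the optical axis (not along the pixel's ray), 0 where there is no reading.
- camera_params(name): a dict with "fovy" (degrees; the focal length in pixels is half the picture's height over the tangent of half this angle, whatever the lens; pixels are square), "cx", "cy" (the principal point, pixels), "dist" ([k1, k2, p1, p2, k3] as OpenCV has them; the pictures are not rectified), "rvec" (rotation vector, rad) and "tvec" (3), from world to camera coordinates, as OpenCV has them; the wrist camera has in their place "hand_eye" (4x4, takes a point from camera to tool coordinates, whose origin is the TCP and whose axes are the flange's). Camera axes: x right, y down, z forward; pixel columns grow to the right and rows downward; lengths in m; the calibration is good to about 2 mm. A picture is of the moment at which its call begins: read the wrist's pose just before it. camera_params takes no time and is no camera call.
- job_done(): hands the job in; it is judged then, once.
The state is a dict: "time": time; "joint_pos": joint angles; "joint_vel": joint speeds; "joint_efforts": joint torques, N m; "tool_pos": TCP position; "tool_rot": TCP orientation; "contact_force": force on the tool from outside, world axes, zero at the start; "ft_torque": the same for the moment, N m; "gripper_width": opening from 0.0 (shut) to 1.0 (fully open); "grasp_force": force on a finger pad.
Only numpy, scipy, OpenCV 4.12 (cv2) and the standard library are available. Lean on these libraries where they do the work, as an engineer would, in place of code of your own. Each camera call takes 0.05 s, during which the arm holds its last target. There are 200 camera calls.

## Working session

There is one attempt and no reset: what is moved stays moved. The work goes in short steps, Python scripts to look and compute and a tool call to move; the robot and the scene stay as the last step left them, time stands still between calls to the robot, and variables do not carry over. Pictures are saved under pics/ and viewed, at most 14 in all, crops included, and the job is handed in when it is done.

Besides the shell and the picture viewer there is one more tool, called after "Emit:" as a command line: name --argument value ..., lists and objects as JSON in quotes. jog_arm: Moves the arm, as the interface text tells. Its arguments: {"type":"object","properties":{"targets":{"type":"array"}},"required":["targets"]}

```bash
ls; mkdir -p pics
cat > h.py <<'E'
from plant import *
import numpy as np, cv2
from scipy.spatial.transform import Rotation as R
def K(p,h=400):
    f=h/2/np.tan(np.radians(p['fovy'])/2); return np.array([[f,0,p['cx']],[0,f,p['cy']],[0,0,1.]])
def tool(s=None):
    s=s or state(); q=s['tool_rot']; T=np.eye(4); T[:3,:3]=R.from_quat([q[1],q[2],q[3],q[0]]).as_matrix(); T[:3,3]=s['tool_pos']; return T
def c2w(name,T=None):
    p=camera_params(name)
    if 'hand_eye' in p: return T@np.array(p['hand_eye'])
    M=np.eye(4); M[:3,:3]=cv2.Rodrigues(np.array(p['rvec'],float))[0]; M[:3,3]=np.ravel(p['tvec']); return np.linalg.inv(M)
def rays(name,px,T=None):
    p=camera_params(name); px=np.array(px,float).reshape(-1,1,2)
    n=cv2.undistortPoints(px,K(p),np.array(p['dist'],float)).reshape(-1,2)
    M=c2w(name,T); d=np.c_[n,np.ones(len(n))]@M[:3,:3].T; return M[:3,3],d
def onz(name,px,z,T=None):
    o,d=rays(name,px,T); return o+d*((z-o[2])/d[:,2])[:,None]
def proj(name,P,T=None):
    p=camera_params(name); M=np.linalg.inv(c2w(name,T))
    return cv2.projectPoints(np.array(P,float).reshape(-1,1,3),cv2.Rodrigues(M[:3,:3])[0],M[:3,3],K(p),np.array(p['dist'],float))[0].reshape(-1,2)
def cloud(name,depth,T=None):
    h,w=depth.shape; u,v=np.meshgrid(np.arange(w),np.arange(h)); o,d=rays(name,np.c_[u.ravel(),v.ravel()],T)
    return (o+d*depth.reshape(-1,1)).reshape(h,w,3)
def grab(name,fn=None):
    T=tool(); a,d=grab_frame(name)
    if fn: cv2.imwrite('pics/'+fn,a[...,::-1])
    np.savez('/tmp/'+name,a=a,d=d,T=T); return a,d,T
E
python3 - <<'E'
from h import *
for n in('scene','top'):
    grab(n,n+'0.png'); p=camera_params(n); print(n,p['fovy'],c2w(n).round(3).tolist())
print(camera_params('wrist')); print(state())
E
```

```text
pics
scene 43.29841300320448 [[-0.655, -0.362, 0.663, -0.629], [-0.755, 0.294, -0.586, 0.954], [0.017, -0.885, -0.466, 0.957], [0.0, 0.0, 0.0, 1.0]]
top 56.91627089739131 [[-0.023, -0.983, 0.179, 0.352], [-1.0, 0.025, 0.003, -0.119], [-0.008, -0.179, -0.984, 1.255], [0.0, 0.0, 0.0, 1.0]]
{'fovy': 68.84080162168063, 'cx': 319.6324610179443, 'cy': 203.3621669104717, 'dist': array([-0.053658,  0.      ,  0.      ,  0.      ,  0.      ]), 'hand_eye': array([[-4.58691298e-04, -9.54134462e-01, -2.99378052e-01,
         7.58915902e-02],
       [ 9.99999762e-01, -5.91982860e-04,  3.54535206e-04,
         2.47560233e-03],
       [-5.15500933e-04, -2.99377818e-01,  9.54134507e-01,
        -1.41667568e-01],
       [ 0.00000000e+00,  0.00000000e+00,  0.00000000e+00,
         1.00000000e+00]])}
{'time': 0.1, 'joint_pos': array([ 1.07402292e+00,  5.32878823e-02,  1.61413945e+00,  3.94697883e-05,
        1.47599862e+00, -1.18991641e-01]), 'joint_vel': array([-0.00025217,  0.00047829, -0.00214897,  0.00154441,  0.00042732,
        0.00010094]), 'joint_efforts': array([ 5.88979965e-04, -3.94901454e+01, -3.71362996e+01, -1.06359441e-04,
        3.92111324e-03,  4.10888561e-05]), 'tool_pos': array([0.23025566, 0.58044362, 0.23019809]), 'tool_rot': array([-2.96504365e-04,  1.87771393e-01,  9.82212331e-01, -8.67595593e-04]), 'contact_force': array([-0.42943833,  0.19746886, -0.35678588]), 'ft_torque': array([0.02265448, 0.03719747, 0.02447109]), 'grasp_force': 0.0, 'gripper_width': 0.9996165128520376}
```

View pics/top0.png

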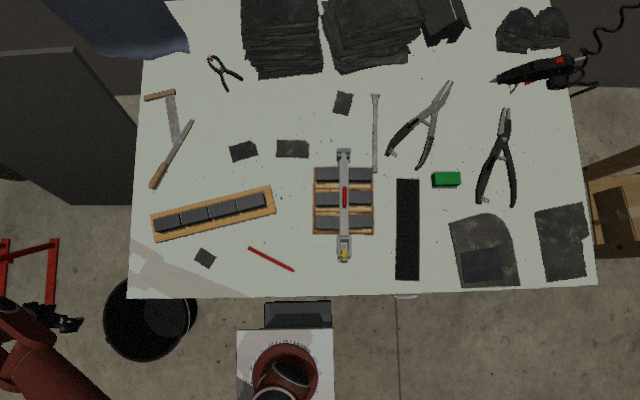

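View pics/scene0.png

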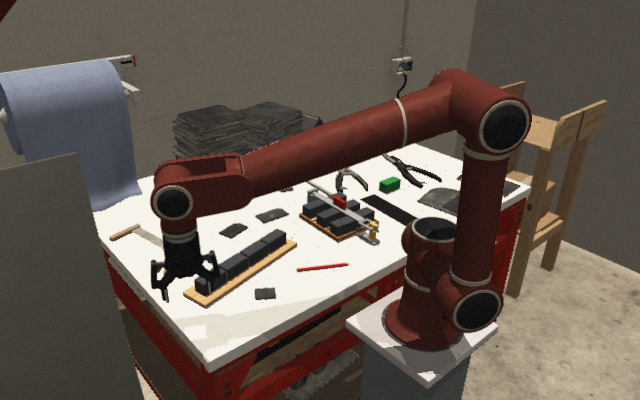

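The top view shows the crate with the bar at (344,200) and its hook towards the robot at (344,255). The mat is at (408,230), the bed at (213,213), the pencil at (270,258) and the green look-alike at (446,179). Next I measure these from the top view.

Run:
```python
from h import *
z=np.load('/tmp/top.npz'); a=z['a'];d=z['d']
hsv=cv2.cvtColor(a,cv2.COLOR_RGB2HSV); C=cloud('top',d)
print('bench z',np.median(C[240:280,320:330,2]), np.median(C[100:120,200:215,2]))
def comp(m,box,zz,n):
    x0,y0,x1,y1=box; mm=np.zeros(m.shape,np.uint8); mm[y0:y1,x0:x1]=m[y0:y1,x0:x1]*255
    cs,_=cv2.findContours(mm,cv2.RETR_EXTERNAL,cv2.CHAIN_APPROX_NONE); c=np.vstack([c for c in cs if cv2.contourArea(c)>15])
    P=onz('top',c.reshape(-1,2),zz)[:,:2]; r=cv2.minAreaRect((P*1000).astype(np.float32)); b=cv2.boxPoints(r)
    i=np.argmax([np.linalg.norm(b[1]-b[0]),np.linalg.norm(b[2]-b[1])]); e=(b[1]-b[0]) if i==0 else b[2]-b[1]
    print(n,np.round(r[0],1),np.round(r[1],1),'long axis deg',np.degrees(np.arctan2(e[1],e[0])).round(2)%180)
H,S,V=hsv[...,0],hsv[...,1],hsv[...,2]
wood=(H>8)&(H<25)&(S>60)
comp(wood,(145,175,285,250),.014,'bed')
comp(wood,(305,160,385,240),.018,'crate')
comp((V<45),(385,170,430,290),.003,'mat')
red=((H<8)|(H>172))&(S>120)
comp(red,(330,180,360,215),.097,'grip')
comp(red,(240,240,300,280),.008,'pencil')
yel=(H>20)&(H<35)&(S>120); comp(yel,(330,230,360,265),.06,'hook')
dark=(V<75)&(S<90)
comp(dark,(150,185,275,240),.058,'bed course')
for zz,b in((.056,(312,165,342,180)),(.056,(346,165,375,180))): comp(dark,b,zz,'blk')
for n,b in(('strip',(272,135,312,162)),('off',(190,243,220,272)),('offb',(225,135,262,165))): comp(dark,b,.008,n)
cv2.imwrite('pics/c1.png',np.hstack([cv2.resize(a[140:275,300:390,::-1],None,fx=4.4,fy=4.4,interpolation=2),cv2.resize(a[165:275,145:225,::-1],(400,594))]))
# heights along crate
for n,(u,v) in dict(b1=(328,174),b2=(358,174),b3=(328,197),b4=(360,197),b5=(328,221),b6=(358,221),grip=(344,197),bar=(344,170)).items():
    print(n,np.median(C[v-2:v+3,u-2:u+3].reshape(-1,3),0).round(4))
```

```text
bench z -0.00256518448683285 -0.00339356089661913
bed [602.2 257.2] [236.7 428.5] long axis deg 102.63
crate [ 574.2 -206. ] [204.1 228.6] long axis deg 178.56
mat [ 472.6 -421.8] [ 77.6 344.9] long axis deg 176.0
grip [ 569.7 -205.8] [ 9.6 61.8] long axis deg 177.89
pencil [379.5  42.7] [170.6   9.8] long axis deg 62.0
hook [ 388.9 -198.4] [22.5 25.5] long axis deg 178.54
bed course [534.3 240.8] [ 49.2 377.7] long axis deg 102.84
blk [ 658.8 -153.4] [73.9 41.4] long axis deg 88.57
blk [ 654.2 -268.7] [84.3 37.9] long axis deg 88.62
strip [764.4 -35.1] [113.2  62.5] long axis deg 85.86
off [387.3 267.1] [61.6 46. ] long axis deg 56.85
offb [761.5 140.6] [59.  91.2] long axis deg 105.78
b1 [ 0.6562 -0.1567  0.0535]
b2 [ 0.6531 -0.2572  0.0536]
b3 [ 0.5771 -0.1543  0.0538]
b4 [ 0.5744 -0.26    0.0552]
b5 [ 0.4976 -0.1521  0.0537]
b6 [ 0.4947 -0.2501  0.0549]
grip [ 0.5688 -0.2042  0.0931]
bar [ 0.6669 -0.2104  0.0601]
```

View pics/c1.png

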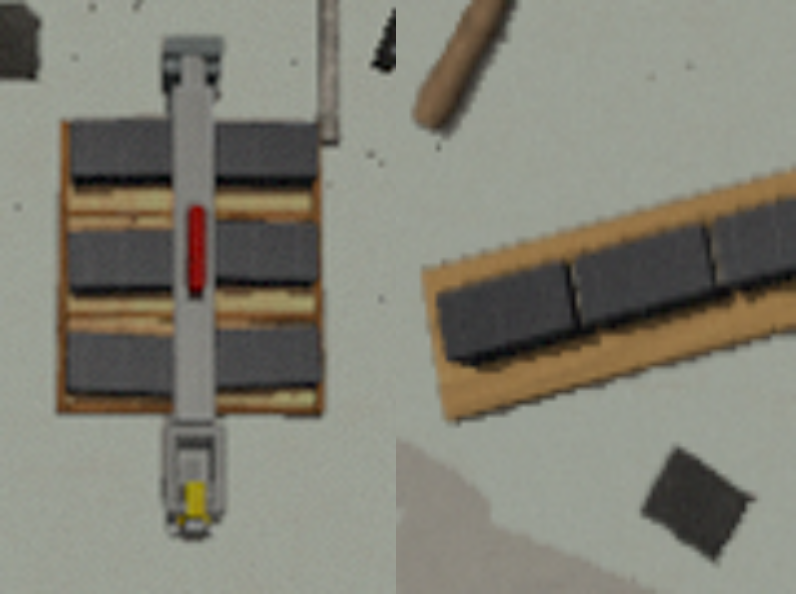

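Emit:
jog_arm --targets '[[[-12,-12,-1],[0,0,0],100],[[-12,-12,-1],[0,0,0],100],[[-12,-12,-1],[0,0,0],100],[[-12,-12,-1],[0,0,0],100],[[-12,-12,-1],[0,0,0],100],[[-12,-12,-1],[0,0,0],100],[[-12,-12,-1],[0,0,0],100],[[-12,-12,-1],[0,0,0],100]]'

```text
time: 1.1
tool_pos: [0.3996, 0.1889, 0.2562]
tool_rot: [0.0, 0.191, 0.982, -0.0]
contact_force: [-0.9, 0.8, -0.0]
gripper_width: 1.002
grasp_force: 0.0
```

Emit:
jog_arm --targets '[[[-12,-12,0],[0,0,-2.5],100],[[-12,-12,0],[0,0,-2.5],100],[[-12,-12,0],[0,0,-2.5],100],[[-12,-12,0],[0,0,-2.5],100],[[-12,-12,0],[0,0,-2.5],100],[[-12,-12,0],[0,0,-2.5],100],[[-12,-12,0],[0,0,-2.5],100],[[-12,-12,0],[0,0,-2.5],100]]'

```text
time: 2.1
tool_pos: [0.5677, -0.2, 0.2546]
tool_rot: [-0.001, 0.016, 1.0, 0.0]
contact_force: [-0.1, 0.2, 0.8]
gripper_width: 1.003
grasp_force: 0.0
```

```bash
cat >> h.py <<'E'
def yaw(T): return np.degrees(np.arctan2(T[1,1],T[0,1]))
def plan(pos,yw,T=None):
    "units to bring TCP to pos with tool y at yaw yw (deg), tool down"
    T=tool() if T is None else T; y=np.radians(yw); ty=np.array([np.cos(y),np.sin(y),0]); tz=np.array([0,0,-1.]); M=np.c_[np.cross(ty,tz),ty,tz]
    r=R.from_matrix(T[:3,:3].T@M).as_rotvec(); 
    return (T[:3,:3].T@(np.array(pos)-T[:3,3])/.025).round(2).tolist(),(np.degrees(r)/8).round(2).tolist()
def rect(name,m,zz,T=None,mina=30,largest=True):
    cs,_=cv2.findContours(m.astype(np.uint8)*255,cv2.RETR_EXTERNAL,cv2.CHAIN_APPROX_NONE); out=[]
    for c in sorted(cs,key=cv2.contourArea,reverse=True):
        if cv2.contourArea(c)<mina: continue
        P=onz(name,c.reshape(-1,2),zz,T)[:,:2]; r=cv2.minAreaRect((P*1000).astype(np.float32)); b=cv2.boxPoints(r)
        e=b[1]-b[0] if np.linalg.norm(b[1]-b[0])>np.linalg.norm(b[2]-b[1]) else b[2]-b[1]
        out.append((np.round(r[0],1).tolist(),sorted(np.round(r[1],1).tolist()),(np.degrees(np.arctan2(e[1],e[0]))%180).round(2)))
    return out
E
python3 - <<'E'
from h import *
a,d,T=grab('wrist','w1.png'); print(state()['tool_pos'],yaw(T),state()['contact_force'],state()['joint_pos'])
E
```

```text
[ 0.56746799 -0.19893679  0.25488576] 88.20675355030943 [-0.24551082  0.47005454 -0.11157934] [-4.61022278e-01 -1.44791016e-02  1.64174553e+00  2.81581048e-04
  1.51657927e+00 -2.00168350e+00]
```

View pics/w1.png

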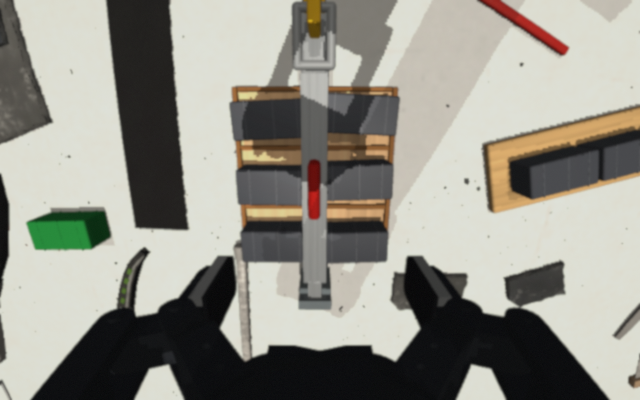

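The wrist view shows the red grip at (314,188), the hook and ring at (314,30), the staple at (314,295) and the mat at (148,110).

Run:
```python
from h import *
z=np.load('/tmp/wrist.npz'); a,d,T=z['a'],z['d'],z['T']; hsv=cv2.cvtColor(a,cv2.COLOR_RGB2HSV); H,S,V=cv2.split(hsv)
C=cloud('wrist',d,T)
red=((H<8)|(H>172))&(S>120); red[:100]=0; red[:,400:]=0
print('grip',rect('wrist',red,.097,T)[:1])
g=cv2.findContours((red).astype(np.uint8),0,1)[0]
pts=C[red]; print('red z',np.percentile(pts[:,2],[5,50,95])); top=pts[pts[:,2]>np.percentile(pts[:,2],50)-.004]; print(top.mean(0),np.ptp(top,axis=0))
w=(H>8)&(H<25)&(S>50); w[:, :225]=0; w[:,405:]=0; w[:80]=0;print('crate',rect('wrist',w,.018,T)[:2])
i=(S<60)&(V>90); 
# bar top via depth
m=(C[...,2]>.057)&(C[...,2]<.07)&(abs(C[...,1]+.206)<.03)&(V>80); P=C[m]; 
for x0 in np.arange(.44,.7,.04):
    q=P[abs(P[:,0]-x0)<.01]; print(round(x0,2),len(q),q[:,1].min().round(4) if len(q) else '',q[:,1].max().round(4) if len(q) else '')
b=(V<50); b[:,:100]=0;b[:,195:]=0;b[230:]=0; print('mat',rect('wrist',b,.003,T)[:1])
zt=np.load('/tmp/top.npz'); Ht,St,Vt=cv2.split(cv2.cvtColor(zt['a'],cv2.COLOR_RGB2HSV))
w=(Ht>8)&(Ht<25)&(St>60); w[:180]=0;w[250:]=0;w[:,:145]=0;w[:,285:]=0
w=w&~((Vt<75)&(St<90)); k=cv2.morphologyEx(w.astype(np.uint8),cv2.MORPH_CLOSE,np.ones((19,19)))
k=cv2.morphologyEx(k,cv2.MORPH_OPEN,np.ones((7,7))); print('bed',rect('top',k,.014)[:2])
```

```text
grip [([571.1, -204.4], [11.9, 63.4], np.float32(178.14))]
red z [0.09193094 0.09547369 0.0971156 ]
[ 0.57189407 -0.20418344  0.09680754] [0.11088471 0.01543748 0.30477848]
crate [([537.5, -144.1], [37.2, 87.3], np.float32(86.44)), ([539.8, -263.4], [38.1, 85.6], np.float32(91.8))]
0.44 586 -0.2231 -0.1771
0.48 525 -0.216 -0.1866
0.52 470 -0.2175 -0.1877
0.56 177 -0.2184 -0.1897
0.6 203 -0.2203 -0.1786
0.64 362 -0.2259 -0.1908
0.68 316 -0.2231 -0.194
mat [([497.3, -422.4], [76.4, 295.3], np.float32(175.85))]
bed [([536.5, 242.5], [101.1, 428.3], np.float32(102.82))]
```

Emit:
jog_arm --targets '[[[-0.15,-0.22,2.4],[0,0,0],60],[[-0.15,-0.22,4.8],[0,0,0],60],[[-0.15,-0.22,6.4],[0,0,0],60],[[-0.15,-0.22,7.4],[0,0,0],60],[[-0.15,-0.22,7.4],[0,0,0],60],[[-0.15,-0.22,7.4],[0,0,0],0],[[-0.15,-0.22,7.4],[0,0,0],0],[[-0.15,-0.22,7.4],[0,0,0],0]]'

```text
time: 3.15
tool_pos: [0.572, -0.204, 0.0738]
tool_rot: [0.002, 0.014, 1.0, -0.001]
contact_force: [0.8, 0.6, 6.2]
gripper_width: 0.149
grasp_force: 59.8
```

Emit:
jog_arm --targets '[[[0,0,0],[0,0,0],0],[[0,0,0],[0,0,0],0],[[0,0,0],[0,0,0],0]]'

```text
time: 3.52
tool_pos: [0.572, -0.2041, 0.0738]
tool_rot: [0.002, 0.014, 1.0, -0.0]
contact_force: [-0.6, 1.4, 6.2]
gripper_width: 0.149
grasp_force: 60.0
```

Emit:
jog_arm --targets '[[[0,0,-0.1],[0,0,0],0],[[0.2,0,-0.1],[0,0,0],0],[[0.4,0,-0.1],[0,0,0],0],[[0.6,0,-0.1],[0,0,0],0],[[0.8,0,-0.1],[0,0,0],0],[[1.0,0,-0.1],[0,0,0],0],[[1.04,0,-0.1],[0,0,0],0],[[1.04,0,-0.1],[0,0,0],0]]'

```text
time: 4.53
tool_pos: [0.5439, -0.203, 0.0737]
tool_rot: [-0.001, 0.014, 1.0, 0.0]
contact_force: [-0.1, -0.5, 1.4]
gripper_width: 0.15
grasp_force: 59.2
```

Run:
```python
from h import *
a,d,T=grab('wrist'); b,_,_=grab('scene'); print(T[:3,3].round(4),yaw(T),state()['contact_force'])
cv2.imwrite('pics/w2.png',np.vstack([cv2.resize(a[:200,200:440,::-1],(480,400)),cv2.resize(b[170:250,290:386,::-1],(480,400))])[:, :][:600] if 0 else np.hstack([cv2.resize(a[:,220:420,::-1],(300,600)),cv2.resize(b[160:260,300:380,::-1],(480,600))]))
```

```text
[ 0.5439 -0.203   0.0737] 88.35289121912545 [-0.37205455 -0.91989327  2.75234178]
```

View pics/w2.png

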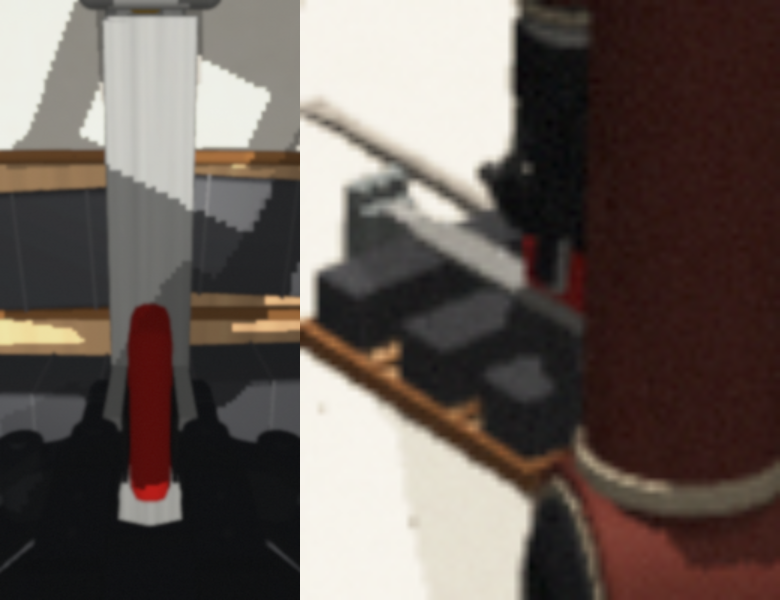

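The tail is clear of the staple and the bar has been drawn about 28 mm. I'll ease it back 2 mm and lift slowly.

Emit:
jog_arm --targets '[[[-0.08,0,-0.1],[0,0,0],0],[[-0.08,0,-0.4],[0,0,0],0],[[-0.08,0,-0.7],[0,0,0],0],[[-0.08,0,-1.0],[0,0,0],0],[[-0.08,0,-1.0],[0,0,0],0]]'

```text
time: 5.25
tool_pos: [0.5468, -0.2032, 0.0997]
tool_rot: [0.001, 0.014, 1.0, -0.0]
contact_force: [0.3, 0.2, -2.2]
gripper_width: 0.151
grasp_force: 58.8
```

Emit:
jog_arm --targets '[[[0,0,-1.5],[0,0,0],0],[[0,0,-3.2],[0,0,0],0],[[0,0,-3.2],[0,0,0],0]]'

```text
time: 5.62
tool_pos: [0.5488, -0.2042, 0.1834]
tool_rot: [0.004, 0.014, 1.0, -0.002]
contact_force: [0.6, -0.3, -2.9]
gripper_width: 0.152
grasp_force: 59.0
```

Run:
```python
from h import *
s=state();print(s['tool_pos'],s['contact_force'],yaw(tool()),plan([.4736,-.4212,.15],86.1), plan([.4736,-.4212,.022],86.1))
```

```text
[ 0.54883271 -0.20422276  0.18344226] [ 0.58720607 -0.26612613 -2.9401914 ] 88.3538292916528 ([2.77, -8.76, 1.35], [-0.03, 0.06, 0.28]) ([2.81, -8.74, 6.47], [-0.03, 0.06, 0.28])
```

Emit:
jog_arm --targets '[[[0.7,-2,0],[0,0,0.28],0],[[1.4,-4,0],[0,0,0.28],0],[[2.1,-6,0.5],[0,0,0.28],0],[[2.6,-8,1],[0,0,0.28],0],[[2.77,-8.75,1.35],[0,0,0.28],0],[[2.77,-8.75,1.35],[0,0,0.28],0],[[2.77,-8.75,1.35],[0,0,0.28],0]]'

```text
time: 6.5
tool_pos: [0.4713, -0.4184, 0.1444]
tool_rot: [-0.0, 0.033, 0.999, 0.001]
contact_force: [-0.3, 0.3, -2.1]
gripper_width: 0.149
grasp_force: 59.3
```

Run:
```python
from h import *
a,d,T=grab('wrist','w3.png'); b,_,_=grab('top'); print(T[:3,3].round(4),yaw(T))
cv2.imwrite('pics/t3.png',np.hstack([a[:,:,::-1][:,200:440],cv2.resize(b[150:300,300:450,::-1],(400,400))]))
C=cloud('wrist',d,T); H,S,V=cv2.split(cv2.cvtColor(a,cv2.COLOR_RGB2HSV))
print(plan([.4736,-.4212,.022],86.1))
for v in range(20,180,30):
    r=V[v]; u=[x for x in range(150,500) if C[v,x,2]>.09 and C[v,x,2]<.14]; k=[x for x in range(150,500) if V[v,x]<50]
    if u and k: P=onz('wrist',[(np.min(u),v),(np.max(u),v)],T[2,3]-.0737+.063,T); Q=onz('wrist',[(min(k),v),(max(k),v)],.003,T); print(v,'bar',P[:,:2].mean(0).round(4),np.ptp(P[:,1]).round(3),'mat',Q[:,:2].mean(0).round(4),np.ptp(Q[:,1]).round(3))
```

```text
[ 0.4713 -0.4184  0.1444] 86.1683195403538
([-0.08, -0.1, 4.93], [0.0, 0.0, 0.01])
20 bar [ 0.3548 -0.4086] 0.029 mat [ 0.3186 -0.411 ] 0.075
50 bar [ 0.3678 -0.409 ] 0.029 mat [ 0.3427 -0.4136] 0.075
80 bar [ 0.3813 -0.4102] 0.03 mat [ 0.3677 -0.4154] 0.075
110 bar [ 0.3953 -0.4111] 0.029 mat [ 0.3939 -0.4174] 0.075
140 bar [ 0.4101 -0.4121] 0.029 mat [ 0.4214 -0.4189] 0.076
170 bar [ 0.4257 -0.4132] 0.029 mat [ 0.4503 -0.4211] 0.076
```

View pics/t3.png

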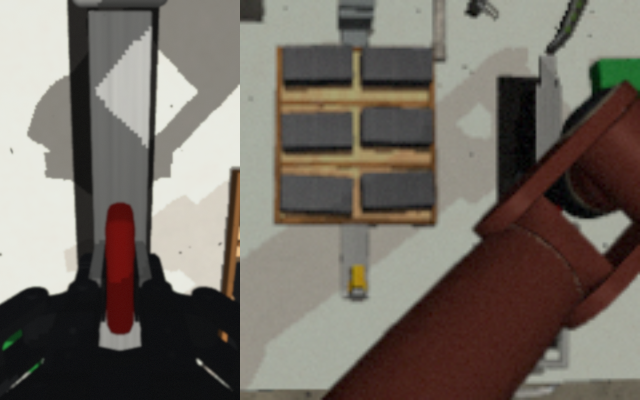

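Emit:
jog_arm --targets '[[[-0.15,-0.22,2],[0,0,0.06],0],[[-0.15,-0.22,3.5],[0,0,0.06],0],[[-0.15,-0.22,4.4],[0,0,0.06],0],[[-0.15,-0.22,4.7],[0,0,0.06],0],[[-0.15,-0.22,4.85],[0,0,0.06],0],[[-0.15,-0.22,4.85],[0,0,0.06],0]]'

```text
time: 7.35
tool_pos: [0.4751, -0.4262, 0.0253]
tool_rot: [0.001, 0.038, 0.999, -0.001]
contact_force: [-0.3, -0.2, -1.8]
gripper_width: 0.151
grasp_force: 59.2
```

Emit:
jog_arm --targets '[[[0,0.08,0.1],[0,0,0],0],[[0,0.08,0.16],[0,0,0],0],[[0,0.08,0.16],[0,0,0],0],[[0,0.08,0.16],[0,0,0],0]]'

```text
time: 7.85
tool_pos: [0.475, -0.4238, 0.0209]
tool_rot: [0.0, 0.038, 0.999, -0.0]
contact_force: [-0.6, 0.8, 5.9]
gripper_width: 0.15
grasp_force: 60.3
```

Contact with the mat, so release, rise and look.

Emit:
jog_arm --targets '[[[0,0,-0.05],[0,0,0],45],[[0,0,-0.05],[0,0,0],45],[[0,0,-0.05],[0,0,0],45],[[0,0,-1],[0,0,0],45],[[0,0,-3],[0,0,0],45],[[0,0,-5],[0,0,0],45],[[0,0,-7],[0,0,0],45],[[0,0,-8],[0,0,0],45]]'

```text
time: 8.85
tool_pos: [0.4754, -0.4245, 0.224]
tool_rot: [0.002, 0.038, 0.999, -0.002]
contact_force: [0.5, 0.3, 0.5]
gripper_width: 0.449
grasp_force: 0.0
```

Run:
```python
from h import *
a,d,T=grab('wrist'); C=cloud('wrist',d,T); H,S,V=cv2.split(cv2.cvtColor(a,cv2.COLOR_RGB2HSV))
print(T[:3,3],yaw(T))
m=(V>75)&(S<60)&(abs(C[...,2]-.010)<.01)
for v in range(20,320,40):
    k=[x for x in range(180,460) if V[v,x]<50]
    if not k: continue
    u=[x for x in range(min(k),max(k)) if V[v,x]>75]
    if u: P=onz('wrist',[(np.min(u),v),(np.max(u),v)],.009,T); Q=onz('wrist',[(min(k),v),(max(k),v)],.003,T); print(v,'bar',P[:,:2].mean(0).round(4),np.ptp(P[:,1]).round(3),'mat',Q[:,:2].mean(0).round(4),np.ptp(Q[:,1]).round(3))
red=((H<8)|(H>172))&(S>120); red[:,:150]=0;red[:,450:]=0; print(rect('wrist',red,.045,T)[:1])
cv2.imwrite('pics/w4.png',a[...,::-1])
print(plan([.535,-.205,.27],-1.85))
```

```text
[ 0.47540797 -0.42446473  0.22396058] 85.63123718597015
20 bar [ 0.3044 -0.4089] 0.044 mat [ 0.3026 -0.4099] 0.074
60 bar [ 0.3451 -0.4103] 0.045 mat [ 0.3438 -0.4136] 0.073
100 bar [ 0.3879 -0.4141] 0.029 mat [ 0.3874 -0.4176] 0.074
140 bar [ 0.4335 -0.4181] 0.029 mat [ 0.4339 -0.42  ] 0.074
180 bar [ 0.4868 -0.3654] 0.14 mat [ 0.4879 -0.3695] 0.181
220 bar [ 0.5359 -0.4258] 0.031 mat [ 0.5382 -0.4267] 0.073
260 bar [ 0.597  -0.3993] 0.21 mat [ 0.6002 -0.401 ] 0.24
300 bar [ 0.659  -0.4373] 0.117 mat [ 0.6653 -0.4382] 0.414
[([474.6, -421.3], [11.2, 63.3], np.float32(175.39))]
([-1.69, 8.96, -1.77], [-0.0, 0.08, 10.94])
```

View pics/w4.png

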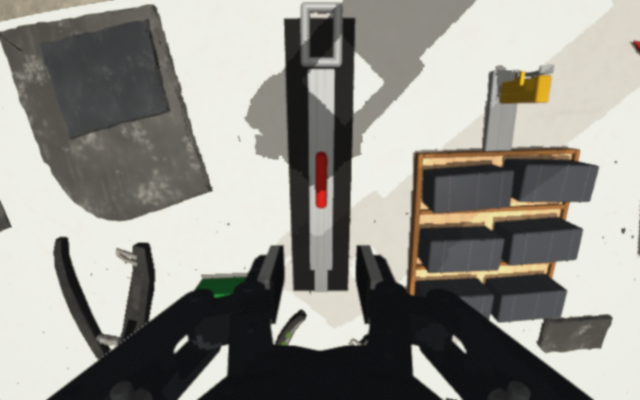

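The bar lies on the mid line of the mat (grip at (321,180), ring at (321,33)). Next I turn and go above the crate.

Emit:
jog_arm --targets '[[[-0.4,2,-1.8],[0,0,1.3],70],[[-0.8,4,-1.8],[0,0,2.6],70],[[-1.2,6,-1.8],[0,0,3.9],70],[[-1.5,8,-1.8],[0,0,5.2],70],[[-1.69,8.96,-1.8],[0,0,6.5],70],[[-1.69,8.96,-1.8],[0,0,7.8],70],[[-1.69,8.96,-1.8],[0,0,9.1],70],[[-1.69,8.96,-1.8],[0,0,10.4],70]]'

```text
time: 9.9
tool_pos: [0.5334, -0.203, 0.2633]
tool_rot: [-0.001, 0.694, 0.72, -0.0]
contact_force: [-0.3, 0.3, -0.7]
gripper_width: 0.702
grasp_force: 0.0
```

Emit:
jog_arm --targets '[[[0,0,0],[0,0,0.54],70],[[0,0,0],[0,0,0.54],70],[[0,0,0],[0,0,0.54],70]]'

```text
time: 10.28
tool_pos: [0.5335, -0.2032, 0.2641]
tool_rot: [-0.0, 0.718, 0.696, -0.0]
contact_force: [-0.1, 0.6, -0.1]
gripper_width: 0.7
grasp_force: 0.0
```

```bash
cat >> h.py <<'E'
def blocks(a,d,T,zt=.056,name='wrist',show=True):
    "dark block tops at height zt by depth + colour"
    H,S,V=cv2.split(cv2.cvtColor(a,cv2.COLOR_RGB2HSV)); C=cloud(name,d,T)
    m=(abs(C[...,2]-zt)<.008)&(V<110)&(S<90)
    m=cv2.morphologyEx(m.astype(np.uint8),cv2.MORPH_OPEN,np.ones((3,3)))
    r=[q for q in rect(name,m,zt,T,mina=300)]
    if show:
        for q in r: print(q)
    return r,m
E
python3 - <<'E'
from h import *
a,d,T=grab('wrist','w5.png'); print(T[:3,3],yaw(T)); r,m=blocks(a,d,T)
C=cloud('wrist',d,T); print('bench',np.median(C[(C[...,2]<.015)&(C[...,2]>-.015)][:,2]))
cv2.imwrite('pics/w5.png',np.where(m[...,None]>0,a[...,::-1]//2+np.uint8([0,100,0]),a[...,::-1]))
b,db,_=grab('top'); blocks(b,db,None,.0545,'top')
E
```

```text
[ 0.533513   -0.20323636  0.26407767] -1.8271050793082082
([496.3, -151.4], [43.5, 88.8], np.float32(85.34))
([573.4, -154.3], [42.5, 88.4], np.float32(90.79))
([658.9, -157.3], [44.2, 88.1], np.float32(91.09))
([498.7, -249.6], [43.3, 88.4], np.float32(90.63))
([576.9, -251.9], [42.9, 88.0], np.float32(87.74))
([654.8, -255.9], [43.9, 88.6], np.float32(88.16))
bench -0.0021769508413092
([537.0, 242.9], [45.9, 377.9], np.float32(102.55))
([1064.6, -356.4], [47.5, 233.8], np.float32(103.34))
```

View pics/w5.png

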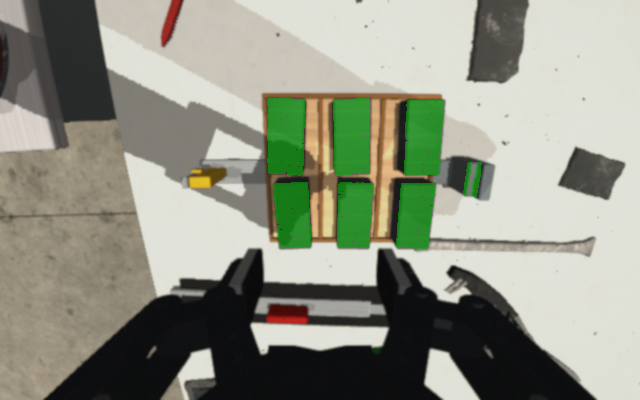

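The mask shows all six blocks' tops cleanly. They are slate; the green look-alike is outside the crate and not meant. I'll plan the first pick.

Run:
```python
from h import *
print(plan([.4963,-.1514,.10],-4.66)); print(plan([.4963,-.1514,.024],-4.66))
u=np.array([np.cos(np.radians(102.7)),np.sin(np.radians(102.7))]); c=np.array([.5368,.2427])
for k in(-96,0,96,-48,48): print(k,(c+u*k/1000).round(4))
```

```text
([2.03, -1.56, 6.58], [-0.0, -0.0, 0.35])
([2.03, -1.56, 9.62], [-0.0, -0.0, 0.35])
-96 [0.5579 0.149 ]
0 [0.5368 0.2427]
96 [0.5157 0.3364]
-48 [0.5474 0.1959]
48 [0.5262 0.2895]
```

Emit:
jog_arm --targets '[[[1,-0.8,2.2],[0,0,0.35],70],[[2.03,-1.56,4.4],[0,0,0.35],70],[[2.03,-1.56,6.2],[0,0,0.35],70],[[2.03,-1.56,7.8],[0,0,0.35],70],[[2.03,-1.56,9],[0,0,0.35],70],[[2.03,-1.56,9.6],[0,0,0.35],70],[[2.03,-1.56,9.6],[0,0,0.35],70],[[2.03,-1.56,9.6],[0,0,0.35],70]]'

```text
time: 11.38
tool_pos: [0.4976, -0.1519, 0.0264]
tool_rot: [0.001, 0.735, 0.678, 0.001]
contact_force: [0.3, 0.1, 0.2]
gripper_width: 0.704
grasp_force: 0.0
```

Emit:
jog_arm --targets '[[[0,0,0],[0,0,0],30],[[0,0,0],[0,0,0],30],[[0,0,0],[0,0,0],30],[[0,0,0],[0,0,0],30]]'

```text
time: 11.88
tool_pos: [0.4974, -0.1519, 0.0266]
tool_rot: [0.001, 0.735, 0.678, 0.0]
contact_force: [-1.0, -0.5, 5.5]
gripper_width: 0.503
grasp_force: 64.4
```

Emit:
jog_arm --targets '[[[0,0,-1],[0,0,0],30],[[0,0,-2.5],[0,0,0],30],[[0,0,-4.5],[0,0,0],30],[[0,0,-6],[0,0,0],30],[[0,0,-6],[0,0,0],30]]'

```text
time: 12.5
tool_pos: [0.4983, -0.1521, 0.178]
tool_rot: [0.003, 0.735, 0.678, 0.001]
contact_force: [0.3, -0.6, -5.5]
gripper_width: 0.505
grasp_force: 63.6
```

Run:
```python
from h import *
s=state(); print(s['contact_force'],s['gripper_width'],yaw(tool()),s['tool_pos']); print(plan([.5579,.149,.18],12.7))
```

```text
[ 0.27893006 -0.59770532 -5.54896722] 0.5051167996399907 -4.6826272510977995 [ 0.49826287 -0.15209041  0.17795057]
([12.2, 1.39, -0.1], [0.05, 0.02, -2.17])
```

Emit:
jog_arm --targets '[[[2,0.2,0],[0,0,-0.4],30],[[4,0.4,0],[0,0,-0.8],30],[[6,0.7,0],[0,0,-1.2],30],[[8,0.9,0],[0,0,-1.6],30],[[10,1.1,0],[0,0,-2],30],[[11.5,1.3,0],[0,0,-2.17],30],[[12.2,1.39,0],[0,0,-2.17],30],[[12.2,1.39,0],[0,0,-2.17],30]]'

```text
time: 13.5
tool_pos: [0.5548, 0.1502, 0.1722]
tool_rot: [-0.001, 0.624, 0.781, -0.002]
contact_force: [-0.7, -0.3, -5.4]
gripper_width: 0.505
grasp_force: 63.3
```

Emit:
jog_arm --targets '[[[0,0,0],[0,0,0],30],[[0,0,0],[0,0,0],30]]'

```text
time: 13.75
tool_pos: [0.5558, 0.1487, 0.1744]
tool_rot: [-0.0, 0.625, 0.78, -0.0]
contact_force: [-0.4, 0.1, -4.5]
gripper_width: 0.504
grasp_force: 63.3
```

Run:
```python
from h import *
a,d,T=grab('wrist'); print(T[:3,3],yaw(T)); r,m=blocks(a,d,T,.058)
cv2.imwrite('pics/w6.png',np.where(m[...,None]>0,a[...,::-1]//2+np.uint8([0,100,0]),a[...,::-1]))
```

```text
[0.55575555 0.1487178  0.17440443] 12.583112383029013
([547.9, 206.8], [43.1, 72.4], np.float32(102.63))
([531.0, 280.7], [31.0, 42.7], np.float32(12.6))
([525.9, 303.1], [12.2, 42.3], np.float32(12.61))
```

View pics/w6.png

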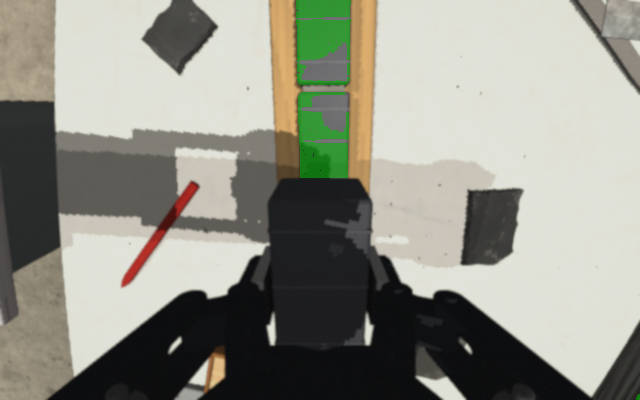

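The wrist view shows the held block at (320,260) and the bedded course in green, with the joint at (325,88). I'll compare the two in the same image.

```bash
cat >> h.py <<'E'
def held(a,d,T,off=.0294):
    "front-edge/lateral centre of held block top face (mm)"
    return blocks(a,d,T,T[2,3]+off,show=False)[0][:2]
def frame(P,c,ang):
    u=np.array([np.cos(np.radians(ang)),np.sin(np.radians(ang))]); n=np.array([u[1],-u[0]]); v=np.array(P)-c; return [float((v@n).round(1)),float((v@u).round(1))]
E
python3 - <<'E'
from h import *
z=np.load('/tmp/wrist.npz'); a,d,T=z['a'],z['d'],z['T']
C=cloud('wrist',d,T); print('held z',np.median(C[200:280,290:350,2]),T[2,3])
h=held(a,d,T,np.median(C[200:280,290:350,2])-T[2,3]); print(h)
c=np.array([536.8,242.7]); print('held in bed frame(n,u)',[frame(q[0],c,102.7) for q in h], 'tcp',frame(T[:2,3]*1000,c,102.7))
# seam: dark->gap along column 310..340 rows 70..110
V=a.max(2).astype(int); print(V[70:105,312:338].mean(1).astype(int).tolist())
print([frame(onz('wrist',[(323,v)],.058,T)[0][:2]*1000,c,102.7) for v in(80,84,88,92,96)])
z=np.load('/tmp/top.npz'); a,d=z['a'],z['d']; V=a.max(2).astype(int)
for k in range(-150,151,4):
    P=[.5368+k/1000*np.cos(np.radians(102.7)),.2427+k/1000*np.sin(np.radians(102.7)),.058]; 
    p=proj('top',[P])[0]; print(k,int(cv2.getRectSubPix(a,(3,3),(float(p[0]),float(p[1]))).max()),end='; ')
E
```

```text
held z 0.2028480996533992 0.17440442927304936
[([555.9, 156.3], [70.1, 78.7], np.float32(102.56))]
held in bed frame(n,u) [[-0.4, -88.5]] tcp [-2.2, -95.9]
[111, 112, 112, 112, 112, 112, 112, 113, 113, 113, 109, 98, 79, 60, 65, 103, 135, 148, 151, 151, 146, 128, 97, 90, 102, 110, 112, 112, 112, 112, 112, 112, 112, 112, 111]
[[2.8, 8.2], [2.8, 5.0], [2.8, 1.9], [2.8, -1.3], [2.8, -4.4]]
-150 78; -146 78; -142 79; -138 80; -134 79; -130 77; -126 78; -122 79; -118 79; -114 78; -110 78; -106 78; -102 93; -98 100; -94 94; -90 74; -86 75; -82 75; -78 78; -74 78; -70 76; -66 74; -62 74; -58 74; -54 75; -50 76; -46 76; -42 75; -38 75; -34 74; -30 75; -26 74; -22 74; -18 74; -14 75; -10 73; -6 84; -2 86; 2 88; 6 72; 10 70; 14 72; 18 71; 22 71; 26 70; 30 70; 34 69; 38 70; 42 69; 46 70; 50 72; 54 72; 58 72; 62 70; 66 68; 70 68; 74 68; 78 69; 82 69; 86 69; 90 97; 94 87; 98 74; 102 68; 106 68; 110 68; 114 72; 118 70; 122 69; 126 67; 130 67; 134 66; 138 66; 142 68; 146 68; 150 67;
```

```bash
cat >> h.py <<'E'
c0=np.array([536.8,242.7])
def heldpos(a,d,T,rows=(195,205,215,225)):
    "held block: lateral centre n, and u of centre (front edge-45), in bed frame c0"
    C=cloud('wrist',d,T); zt=np.median(C[200:240,300:340,2]); m=abs(C[...,2]-zt)<.006
    L=[]
    for v in rows:
        k=np.where(m[v,240:400])[0]+240; P=onz('wrist',[(k.min(),v),(k.max(),v)],zt,T)[:,:2]*1000; L.append([frame(p,c0,102.7)[0] for p in P])
    f=[np.where(m[100:260,u])[0].min()+100 for u in(300,310,320,330,340)]
    F=[frame(onz('wrist',[(u,v)],zt,T)[0][:2]*1000,c0,102.7)[1] for u,v in zip((300,310,320,330,340),f)]
    return dict(zt=zt.round(4),n=np.mean(L,0).round(1).tolist(),nmid=np.mean(L).round(1),w=np.ptp(np.mean(L,0)).round(1),slope=round((np.mean(L[-1])-np.mean(L[0])),1),ucen=np.median(F)-45, tcp=frame(T[:2,3]*1000,c0,102.7))
E
python3 - <<'E'
from h import *
z=np.load('/tmp/wrist.npz'); a,d,T=z['a'],z['d'],z['T']
print(heldpos(a,d,T))
E
```

```text
{'zt': np.float64(0.2028), 'n': [-20.8, 20.3], 'nmid': np.float64(-0.3), 'w': np.float64(41.1), 'slope': np.float64(-0.1), 'ucen': np.float64(-95.0), 'tcp': [-2.2, -95.9]}
```

Emit:
jog_arm --targets '[[[0,0.1,1],[0,0,0],30],[[0,0.1,2],[0,0,0],30],[[0,0.1,3],[0,0,0],30],[[0,0.1,3.6],[0,0,0],30],[[0,0.1,3.8],[0,0,0],30],[[0,0.1,3.8],[0,0,0],30]]'

```text
time: 14.55
tool_pos: [0.5588, 0.1503, 0.0803]
tool_rot: [0.0, 0.625, 0.781, 0.0]
contact_force: [0.9, -0.1, -4.8]
gripper_width: 0.503
grasp_force: 63.3
```

Emit:
jog_arm --targets '[[[-0.04,-0.03,0.15],[0,0,0],30],[[-0.04,-0.03,0.3],[0,0,0],30],[[-0.04,-0.03,0.36],[0,0,0],30],[[-0.04,-0.03,0.36],[0,0,0],30]]'

```text
time: 15.05
tool_pos: [0.5586, 0.1494, 0.0726]
tool_rot: [0.0, 0.625, 0.781, 0.0]
contact_force: [-3.5, -0.5, 5.9]
gripper_width: 0.505
grasp_force: 64.7
```

Emit:
jog_arm --targets '[[[0,0,0],[0,0,0],70],[[0,0,0],[0,0,0],70],[[0,0,0],[0,0,0],70],[[0,0,-1],[0,0,0],70],[[0,0,-3],[0,0,0],70],[[0,0,-5],[0,0,0],70],[[0,0,-7],[0,0,0],70],[[0,0,-7.5],[0,0,0],70]]'

```text
time: 16.05
tool_pos: [0.5598, 0.1495, 0.2633]
tool_rot: [0.003, 0.625, 0.781, 0.003]
contact_force: [-0.5, 0.1, -0.0]
gripper_width: 0.7
grasp_force: 0.0
```

Run:
```python
from h import *
a,d,T=grab('wrist'); print(T[:3,3],yaw(T)); 
for zz in(.102,.058):
    r,m=blocks(a,d,T,zz,show=0); print(zz,[(q,frame(q[0],c0,102.7)) for q in r])
b,db,_=grab('top');r,_=blocks(b,db,None,.0995,'top',show=0); print('top',[(q,frame(q[0],c0,102.7)) for q in r if q[0][0]<700])
print(plan([.535,-.205,.264],-1.8))
```

```text
[0.55981136 0.1495114  0.26330047] 12.676594772576214
0.102 [(([560.5, 150.5], [42.8, 88.2], np.float32(102.45)), [2.9, -95.2]), (([1056.8, -17.3], [22.4, 137.0], np.float32(92.16)), [450.1, -368.0])]
0.058 [(([528.5, 292.0], [43.4, 89.3], np.float32(102.56)), [2.7, 49.9]), (([545.5, 217.7], [43.1, 50.5], np.float32(103.33)), [3.0, -26.3]), (([1051.5, 3.7], [41.7, 183.6], np.float32(85.29)), [449.6, -346.3]), (([577.8, 76.7], [25.3, 41.7], np.float32(12.43)), [3.5, -171.0])]
top []
([-13.62, -4.03, -0.17], [0.02, -0.0, 1.81])
```

Block 1 sits aligned, within about 1 mm. Back to the crate.

Emit:
jog_arm --targets '[[[-2,-0.6,0],[0,0,0.4],70],[[-4,-1.2,0],[0,0,0.8],70],[[-6,-1.8,0],[0,0,1.2],70],[[-8,-2.4,0],[0,0,1.6],70],[[-10,-3,0],[0,0,1.81],70],[[-12,-3.6,0],[0,0,1.81],70],[[-13.6,-4,0],[0,0,1.81],70],[[-13.6,-4,0],[0,0,1.81],70]]'

```text
time: 17.15
tool_pos: [0.5334, -0.2063, 0.2549]
tool_rot: [-0.002, 0.72, 0.694, -0.001]
contact_force: [0.2, -0.8, -0.6]
gripper_width: 0.7
grasp_force: 0.0
```

Emit:
jog_arm --targets '[[[0,0,0],[0,0,0],70],[[0,0,0],[0,0,0],70]]'

```text
time: 17.4
tool_pos: [0.5348, -0.2031, 0.2573]
tool_rot: [-0.001, 0.718, 0.696, -0.0]
contact_force: [-0.3, -0.6, 0.6]
gripper_width: 0.7
grasp_force: 0.0
```

```bash
cat > pick.py <<'E'
from h import *
a,d,T=grab('wrist'); print(T[:3,3],yaw(T)); r,m=blocks(a,d,T,show=0)
for q in r:
    if 0.35<q[0][0]/1000<.8 and q[1][1]>75 and q[0][1]<0: print(q,plan([q[0][0]/1000,q[0][1]/1000,.022],q[2]-90,T))
E
python3 pick.py
```

```text
[ 0.53476714 -0.20309868  0.25732188] -1.7178009913566006
([658.6, -157.4], [44.8, 88.6], np.float32(90.87)) ([1.97, 4.91, 9.41], [-0.01, -0.01, -0.32])
([574.0, -154.1], [42.8, 88.1], np.float32(89.75)) ([2.0, 1.52, 9.41], [-0.01, -0.01, -0.18])
([577.0, -252.4], [43.1, 88.2], np.float32(87.63)) ([-1.93, 1.76, 9.41], [-0.01, -0.01, 0.08])
([498.8, -249.7], [43.4, 88.4], np.float32(90.67)) ([-1.91, -1.37, 9.41], [-0.01, -0.01, -0.3])
([654.8, -256.3], [43.9, 88.7], np.float32(88.35)) ([-1.99, 4.87, 9.4], [-0.01, -0.01, -0.01])
```

Emit:
jog_arm --targets '[[[1,0.8,2.2],[0,0,-0.18],70],[[2,1.52,4.4],[0,0,-0.18],70],[[2,1.52,6.2],[0,0,-0.18],70],[[2,1.52,7.8],[0,0,-0.18],70],[[2,1.52,9],[0,0,-0.18],70],[[2,1.52,9.4],[0,0,-0.18],70],[[2,1.52,9.4],[0,0,-0.18],70],[[2,1.52,9.4],[0,0,-0.18],70]]'

```text
time: 18.45
tool_pos: [0.5759, -0.156, 0.0253]
tool_rot: [0.002, 0.709, 0.705, 0.001]
contact_force: [0.4, 0.2, 0.6]
gripper_width: 0.699
grasp_force: 0.0
```

Emit:
jog_arm --targets '[[[0,0,0],[0,0,0],30],[[0,0,0],[0,0,0],30],[[0,0,0],[0,0,0],30],[[0,0,0],[0,0,0],30]]'

```text
time: 18.95
tool_pos: [0.5757, -0.1562, 0.0253]
tool_rot: [0.001, 0.709, 0.705, 0.001]
contact_force: [-0.5, 1.2, 6.8]
gripper_width: 0.504
grasp_force: 64.2
```

Emit:
jog_arm --targets '[[[0,0,-1],[0,0,0],30],[[0,0,-2.5],[0,0,0],30],[[0,0,-4.5],[0,0,0],30],[[0,0,-6],[0,0,0],30],[[0,0,-6],[0,0,0],30]]'

```text
time: 19.58
tool_pos: [0.5763, -0.1564, 0.1767]
tool_rot: [0.003, 0.709, 0.705, 0.001]
contact_force: [0.8, -0.1, -4.2]
gripper_width: 0.503
grasp_force: 63.4
```

Emit:
jog_arm --targets '[[[2.2,-0.2,0],[0,0,-0.4],30],[[4.5,-0.4,0],[0,0,-0.8],30],[[6.8,-0.7,0],[0,0,-1.2],30],[[9,-0.9,0],[0,0,-1.62],30],[[11.2,-1.1,0],[0,0,-1.62],30],[[13.4,-1.3,0],[0,0,-1.62],30],[[15.2,-1.45,0],[0,0,-1.62],30],[[15.9,-1.53,0],[0,0,-1.62],30]]'

```text
time: 20.58
tool_pos: [0.5364, 0.2438, 0.1694]
tool_rot: [-0.002, 0.624, 0.781, -0.002]
contact_force: [0.7, 0.9, -4.1]
gripper_width: 0.505
grasp_force: 63.2
```

Emit:
jog_arm --targets '[[[0,0,0],[0,0,0],30],[[0,0,0],[0,0,0],30],[[0,0,0],[0,0,0],30]]'

```text
time: 20.95
tool_pos: [0.5389, 0.2409, 0.1728]
tool_rot: [-0.0, 0.626, 0.78, -0.0]
contact_force: [0.8, 0.2, -3.1]
gripper_width: 0.507
grasp_force: 63.2
```

```bash
cat > pl.py <<'E'
from h import *
import sys
n,u,z=map(float,sys.argv[1:4]); U=np.array([np.cos(np.radians(102.7)),np.sin(np.radians(102.7))]); N=np.array([U[1],-U[0]])
p=(c0+N*n+U*u)/1000; a,d,T=grab('wrist'); print(T[:3,3].round(4),yaw(T).round(2),'force',state()['contact_force'].round(1))
try: print(heldpos(a,d,T))
except Exception as e: print('no held',e)
print('go',p.round(4),plan([*p,z],12.6,T))
E
python3 pl.py .8 .9 .0726
```

```text
[0.5389 0.2409 0.1728] 12.5 force [-0.4  0.4 -4.4]
{'zt': np.float64(0.2026), 'n': [-17.5, 24.7], 'nmid': np.float64(3.6), 'w': np.float64(42.2), 'slope': np.float64(-0.1), 'ucen': np.float64(0.20000000000000284), 'tcp': [1.6, -2.3]}
go [0.5374 0.2438] ([0.13, -0.03, 4.01], [-0.0, 0.0, -0.01])
```

Emit:
jog_arm --targets '[[[0.08,-0.03,1],[0,0,0],30],[[0.08,-0.03,2],[0,0,0],30],[[0.08,-0.03,3],[0,0,0],30],[[0.08,-0.03,3.6],[0,0,0],30],[[0.08,-0.03,3.8],[0,0,0],30],[[0.08,-0.03,3.95],[0,0,0],30],[[0.08,-0.03,4.1],[0,0,0],30],[[0.08,-0.03,4.1],[0,0,0],30]]'

```text
time: 22.0
tool_pos: [0.5381, 0.2441, 0.0714]
tool_rot: [0.0, 0.625, 0.78, 0.0]
contact_force: [0.4, 0.3, -5.1]
gripper_width: 0.505
grasp_force: 63.3
```

```bash
python3 -c "
from h import *
T=tool();print(T[:3,3],frame(T[:2,3]*1000,c0,102.7),yaw(T),state()['contact_force'])"
```

```text
[0.53805039 0.24406412 0.0714389 ] [1.5, 1.1] 12.595666935122875 [ 0.3679355   0.28684213 -5.10844429]
```

Emit:
jog_arm --targets '[[[-0.06,-0.03,0],[0,0,0],30],[[-0.06,-0.03,0.06],[0,0,0],30],[[-0.06,-0.03,0.1],[0,0,0],30],[[-0.06,-0.03,0.1],[0,0,0],30]]'

```text
time: 22.5
tool_pos: [0.5376, 0.2423, 0.0713]
tool_rot: [0.0, 0.625, 0.78, -0.0]
contact_force: [-7.3, -3.1, 11.1]
gripper_width: 0.504
grasp_force: 65.2
```

Emit:
jog_arm --targets '[[[0,0,0],[0,0,0],70],[[0,0,0],[0,0,0],70],[[0,0,0],[0,0,0],70],[[0,0,-1],[0,0,0],70],[[0,0,-3],[0,0,0],70],[[0,0,-5],[0,0,0],70],[[0,0,-7],[0,0,0],70],[[0,0,-7.5],[0,0,0],70]]'

```text
time: 23.5
tool_pos: [0.5391, 0.2428, 0.2608]
tool_rot: [0.002, 0.625, 0.78, 0.003]
contact_force: [0.5, -0.3, -0.4]
gripper_width: 0.705
grasp_force: 0.0
```

```bash
cat > chk.py <<'E'
from h import *
import sys
a,d,T=grab('wrist'); print(T[:3,3],yaw(T).round(2)); 
for zz in map(float,sys.argv[1].split(',')):
    r,m=blocks(a,d,T,zz,show=0); print(zz,[(q[1],q[2],frame(q[0],c0,102.7)) for q in r if q[0][0]<900])
print('crate',plan([.535,-.205,.264],-1.8))
E
python3 chk.py .058,.102
```

```text
[0.53905866 0.24284648 0.26079264] 12.59
0.058 [([42.9, 88.7], np.float32(102.53), [2.6, 145.3]), ([42.9, 49.8], np.float32(102.57), [2.4, 69.8])]
0.102 [([42.3, 88.5], np.float32(102.41), [2.6, 1.9]), ([43.0, 90.6], np.float32(102.56), [2.3, -93.6])]
crate ([-17.45, -4.05, -0.19], [0.05, -0.01, 1.8])
```

Emit:
jog_arm --targets '[[[-2.2,-0.5,0],[0,0,0.4],70],[[-4.4,-1,0],[0,0,0.8],70],[[-6.6,-1.5,0],[0,0,1.2],70],[[-8.8,-2,0],[0,0,1.6],70],[[-11,-2.5,0],[0,0,1.8],70],[[-13.2,-3,0],[0,0,1.8],70],[[-15.4,-3.5,0],[0,0,1.8],70],[[-17.4,-4,0],[0,0,1.8],70]]'

```text
time: 24.55
tool_pos: [0.5333, -0.2056, 0.253]
tool_rot: [-0.002, 0.718, 0.696, -0.001]
contact_force: [1.5, -0.0, 0.4]
gripper_width: 0.703
grasp_force: 0.0
```

Emit:
jog_arm --targets '[[[0,0,0],[0,0,0],70],[[0,0,0],[0,0,0],70],[[0,0,0],[0,0,0],70],[[0,0,0],[0,0,0],70]]'

```text
time: 25.05
tool_pos: [0.5346, -0.2029, 0.2557]
tool_rot: [-0.0, 0.718, 0.697, 0.0]
contact_force: [0.0, -0.3, -0.3]
gripper_width: 0.701
grasp_force: 0.0
```

```bash
python3 pick.py
```

```text
[ 0.53459233 -0.2028887   0.25568394] -1.7029879278048377
([661.5, -157.9], [44.8, 88.4], np.float32(89.31)) ([1.95, 5.02, 9.35], [-0.0, -0.0, -0.13])
([498.8, -249.6], [43.4, 88.5], np.float32(90.51)) ([-1.91, -1.38, 9.35], [-0.0, -0.0, -0.28])
([577.1, -251.8], [43.1, 88.0], np.float32(87.5)) ([-1.91, 1.76, 9.35], [-0.0, -0.0, 0.1])
([654.9, -255.7], [44.3, 88.5], np.float32(88.46)) ([-1.97, 4.87, 9.35], [-0.0, -0.0, -0.02])
```

Emit:
jog_arm --targets '[[[1,2,1.5],[0,0,-0.13],70],[[2,4,3.2],[0,0,-0.13],70],[[2.03,5.02,5],[0,0,-0.13],70],[[2.03,5.02,7],[0,0,-0.13],70],[[2.03,5.02,8.7],[0,0,-0.13],70],[[2.03,5.02,9.35],[0,0,-0.13],70],[[2.03,5.02,9.35],[0,0,-0.13],70],[[2.03,5.02,9.35],[0,0,-0.13],70]]'

```text
time: 26.1
tool_pos: [0.6633, -0.1579, 0.0249]
tool_rot: [0.002, 0.712, 0.702, 0.001]
contact_force: [-0.1, 0.4, -0.6]
gripper_width: 0.701
grasp_force: 0.0
```

Emit:
jog_arm --targets '[[[0,0,0],[0,0,0],30],[[0,0,0],[0,0,0],30],[[0,0,0],[0,0,0],30],[[0,0,0],[0,0,0],30]]'

```text
time: 26.6
tool_pos: [0.6626, -0.1579, 0.0252]
tool_rot: [0.001, 0.712, 0.702, 0.0]
contact_force: [-2.5, 0.3, 5.7]
gripper_width: 0.504
grasp_force: 63.2
```

Emit:
jog_arm --targets '[[[0,0,-1],[0,0,0],30],[[0,0,-2.5],[0,0,0],30],[[0,0,-4.5],[0,0,0],30],[[0,0,-6],[0,0,0],30],[[0,0,-6],[0,0,0],30]]'

```text
time: 27.22
tool_pos: [0.6639, -0.1582, 0.1774]
tool_rot: [0.004, 0.712, 0.702, 0.002]
contact_force: [0.3, 0.3, -3.4]
gripper_width: 0.501
grasp_force: 62.5
```

Emit:
jog_arm --targets '[[[1.5,-0.5,0],[0,0,-0.3],30],[[3.5,-1.1,0],[0,0,-0.7],30],[[5.5,-1.7,0],[0,0,-1.1],30],[[7.5,-2.3,0],[0,0,-1.5],30],[[9.5,-2.9,0],[0,0,-1.5],30],[[11.5,-3.5,0],[0,0,-1.5],30],[[13,-4,0],[0,0,-1.5],30],[[13,-4,0],[0,0,-1.5],30]]'

```text
time: 28.22
tool_pos: [0.5633, 0.1711, 0.169]
tool_rot: [-0.002, 0.633, 0.774, -0.002]
contact_force: [-1.2, -0.4, -4.0]
gripper_width: 0.504
grasp_force: 62.4
```

```bash
python3 pl.py .8 96.5 .175
```

```text
[0.5633 0.1711 0.169 ] 11.46 force [-0.  -0.2 -3.2]
no held zero-size array to reduction operation minimum which has no identity
go [0.5164 0.337 ] ([6.88, -0.52, -0.24], [-0.03, -0.0, -0.14])
```

Emit:
jog_arm --targets '[[[1.5,-0.1,0],[0,0,-0.14],30],[[3.5,-0.3,0],[0,0,-0.14],30],[[5.5,-0.4,0],[0,0,-0.14],30],[[6.6,-0.5,0],[0,0,-0.14],30],[[6.88,-0.52,0],[0,0,-0.14],30],[[6.88,-0.52,0],[0,0,-0.14],30],[[6.88,-0.52,0],[0,0,-0.14],30],[[6.88,-0.52,0],[0,0,-0.14],30]]'

```text
time: 29.28
tool_pos: [0.52, 0.3341, 0.172]
tool_rot: [0.0, 0.628, 0.779, -0.0]
contact_force: [0.1, 0.2, -3.1]
gripper_width: 0.506
grasp_force: 62.3
```

```bash
sed -i 's/zt=np.median(C\[200:240,300:340,2\])/zt=np.median(C[215:255,300:340,2])/; s/rows=(195,205,215,225)/rows=(215,222,229,236)/' h.py; python3 pl.py .8 96.5 .0713
```

```text
[0.52   0.3341 0.172 ] 12.27 force [ 0.8  1.  -4.1]
{'zt': np.float64(0.2019), 'n': [-15.1, 27.6], 'nmid': np.float64(6.3), 'w': np.float64(42.7), 'slope': np.float64(-0.1), 'ucen': np.float64(93.30000000000001), 'tcp': [3.8, 92.9]}
go [0.5164 0.337 ] ([0.14, -0.12, 4.03], [-0.0, 0.0, -0.04])
```

Emit:
jog_arm --targets '[[[0.14,-0.12,1],[0,0,-0.04],30],[[0.14,-0.12,2],[0,0,-0.04],30],[[0.14,-0.12,3],[0,0,-0.04],30],[[0.14,-0.12,3.6],[0,0,-0.04],30],[[0.14,-0.12,3.8],[0,0,-0.04],30],[[0.14,-0.12,3.9],[0,0,-0.04],30],[[0.14,-0.12,3.9],[0,0,-0.04],30],[[0.14,-0.12,3.9],[0,0,-0.04],30]]'

```text
time: 30.32
tool_pos: [0.5165, 0.3383, 0.0756]
tool_rot: [0.0, 0.625, 0.781, 0.001]
contact_force: [-0.6, -0.3, -3.8]
gripper_width: 0.5
grasp_force: 62.4
```

```bash
cat > st.py <<'E'
from h import *
T=tool();print(T[:3,3].round(4),frame(T[:2,3]*1000,c0,102.7),yaw(T).round(2),state()['contact_force'].round(1))
E
python3 st.py
```

```text
[0.5165 0.3383 0.0756] [1.2, 97.7] 12.68 [-0.6 -0.3 -3.8]
```

Correct by −0.6 mm along the wall and −0.4 mm across it, lower, release and rise.

Emit:
jog_arm --targets '[[[-0.03,-0.02,0.1],[0,0,0],30],[[-0.03,-0.02,0.18],[0,0,0],30],[[-0.03,-0.02,0.22],[0,0,0],30],[[-0.03,-0.02,0.22],[0,0,0],30]]'

```text
time: 30.82
tool_pos: [0.5158, 0.3372, 0.0712]
tool_rot: [0.0, 0.625, 0.781, -0.0]
contact_force: [-5.4, -2.3, 6.8]
gripper_width: 0.505
grasp_force: 63.6
```

Emit:
jog_arm --targets '[[[0,0,0],[0,0,0],70],[[0,0,0],[0,0,0],70],[[0,0,0],[0,0,0],70],[[0,0,-1],[0,0,0],70],[[0,0,-3],[0,0,0],70],[[0,0,-5],[0,0,0],70],[[0,0,-7],[0,0,0],70],[[0,0,-8],[0,0,0],70]]'

```text
time: 31.82
tool_pos: [0.5167, 0.3377, 0.2732]
tool_rot: [0.001, 0.625, 0.781, 0.003]
contact_force: [0.4, 0.5, -0.5]
gripper_width: 0.702
grasp_force: 0.0
```

```bash
python3 chk.py .058,.102
```

```text
[0.51665246 0.33766909 0.2732384 ] 12.67
0.058 [([42.3, 50.6], np.float32(101.62), [2.4, 165.5])]
0.102 [([42.3, 89.3], np.float32(101.47), [2.5, 96.9]), ([42.6, 89.4], np.float32(103.01), [2.5, 3.2]), ([42.6, 83.2], np.float32(102.91), [2.7, -87.2])]
crate ([-21.35, -4.09, 0.4], [0.07, -0.02, 1.81])
```

Emit:
jog_arm --targets '[[[-2,-0.4,0],[0,0,0.4],70],[[-4,-0.8,0],[0,0,0.8],70],[[-6.2,-1.2,0],[0,0,1.2],70],[[-8.4,-1.6,0],[0,0,1.2],70],[[-10.6,-2,0],[0,0,1.2],70],[[-12.8,-2.4,0],[0,0,1.2],70],[[-15,-2.9,0],[0,0,1.2],70],[[-17,-3.3,0],[0,0,1.2],70]]'

```text
time: 32.88
tool_pos: [0.5278, -0.0975, 0.2679]
tool_rot: [-0.0, 0.688, 0.726, -0.0]
contact_force: [1.4, 1.0, -0.4]
gripper_width: 0.696
grasp_force: 0.0
```

Emit:
jog_arm --targets '[[[-2.1,-0.4,0.4],[0,0,0.61],70],[[-4.3,-0.05,0.4],[0,0,0.61],70],[[-4.3,-0.05,0.4],[0,0,0.61],70],[[-4.3,-0.05,0.4],[0,0,0.61],70],[[-4.3,-0.05,0.4],[0,0,0.61],70]]'

```text
time: 33.5
tool_pos: [0.5328, -0.2019, 0.2587]
tool_rot: [-0.0, 0.718, 0.696, 0.0]
contact_force: [0.1, 0.3, -0.1]
gripper_width: 0.701
grasp_force: 0.0
```

```bash
python3 pick.py
```

```text
[ 0.53278178 -0.201928    0.25871677] -1.7246866137784589
([654.8, -255.9], [44.5, 89.2], np.float32(88.43)) ([-2.01, 4.95, 9.47], [-0.0, -0.0, -0.02])
([498.7, -249.8], [43.3, 88.7], np.float32(90.5)) ([-1.96, -1.3, 9.47], [-0.0, -0.0, -0.28])
([577.0, -252.1], [43.2, 88.5], np.float32(87.44)) ([-1.96, 1.83, 9.47], [-0.0, -0.0, 0.1])
```

Emit:
jog_arm --targets '[[[-1,0.9,2.2],[0,0,0.1],70],[[-1.9,1.83,4.4],[0,0,0.1],70],[[-1.9,1.83,6.2],[0,0,0.1],70],[[-1.9,1.83,7.8],[0,0,0.1],70],[[-1.9,1.83,9],[0,0,0.1],70],[[-1.9,1.83,9.45],[0,0,0.1],70],[[-1.9,1.83,9.45],[0,0,0.1],70],[[-1.9,1.83,9.45],[0,0,0.1],70]]'

```text
time: 34.55
tool_pos: [0.5784, -0.2524, 0.0249]
tool_rot: [0.002, 0.723, 0.691, 0.0]
contact_force: [-0.4, 0.4, 0.3]
gripper_width: 0.701
grasp_force: 0.0
```

Emit:
jog_arm --targets '[[[0,0,0],[0,0,0],30],[[0,0,0],[0,0,0],30],[[0,0,0],[0,0,0],30],[[0,0,0],[0,0,0],30]]'

```text
time: 35.05
tool_pos: [0.5783, -0.2527, 0.025]
tool_rot: [0.001, 0.723, 0.691, 0.0]
contact_force: [-0.6, 1.0, 6.6]
gripper_width: 0.508
grasp_force: 64.2
```

Emit:
jog_arm --targets '[[[0,0,-1],[0,0,0],30],[[0,0,-2.5],[0,0,0],30],[[0,0,-4.5],[0,0,0],30],[[0,0,-6.5],[0,0,0],30],[[0,0,-8],[0,0,0],30],[[0,0,-8],[0,0,0],30]]'

```text
time: 35.8
tool_pos: [0.5786, -0.2528, 0.2264]
tool_rot: [0.003, 0.723, 0.691, 0.001]
contact_force: [0.7, 1.8, -4.1]
gripper_width: 0.506
grasp_force: 63.4
```

Emit:
jog_arm --targets '[[[2.2,-0.2,0],[0,0,-0.4],30],[[4.4,-0.4,0],[0,0,-0.8],30],[[6.6,-0.7,0],[0,0,-1.2],30],[[8.8,-0.9,0],[0,0,-1.6],30],[[11,-1.1,0],[0,0,-1.9],30],[[13.2,-1.4,0],[0,0,-1.9],30],[[15.4,-1.7,0],[0,0,-1.9],30],[[17.2,-1.9,0],[0,0,-1.9],30]]'

```text
time: 36.8
tool_pos: [0.5469, 0.1815, 0.2186]
tool_rot: [-0.002, 0.625, 0.781, -0.002]
contact_force: [0.7, 0.1, -4.9]
gripper_width: 0.505
grasp_force: 63.1
```

Emit:
jog_arm --targets '[[[0.65,0.1,0],[0,0,0],30],[[0.65,0.1,0],[0,0,0],30],[[0.65,0.1,0],[0,0,0],30],[[0.65,0.1,0],[0,0,0],30],[[0.65,0.1,0],[0,0,0],30]]'

```text
time: 37.42
tool_pos: [0.5483, 0.1952, 0.2229]
tool_rot: [0.0, 0.626, 0.78, 0.0]
contact_force: [0.3, 0.5, -4.1]
gripper_width: 0.509
grasp_force: 63.1
```

```bash
python3 pl.py .8 -47.1 .1157;python3 - <<'E'
from h import *
z=np.load('/tmp/wrist.npz'); r,_=blocks(z['a'],z['d'],z['T'],.102,show=0); print([(q[1],q[2],frame(q[0],c0,102.7)) for q in r if q[0][0]<900])
E
```

```text
[0.5483 0.1952 0.2229] 12.51 force [ 0.6  0.6 -4.3]
{'zt': np.float64(0.253), 'n': [-18.8, 24.2], 'nmid': np.float64(2.7), 'w': np.float64(43.0), 'slope': np.float64(-0.1), 'ucen': np.float64(-50.0), 'tcp': [0.8, -48.9]}
go [0.5479 0.1969] ([0.07, -0.0, 4.29], [0.0, 0.0, -0.01])
[([42.6, 65.9], np.float32(101.21), [2.0, 83.4]), ([42.9, 76.9], np.float32(102.77), [2.5, 6.1])]
```

Emit:
jog_arm --targets '[[[0.06,0,1],[0,0,0],30],[[0.06,0,2.2],[0,0,0],30],[[0.06,0,3.2],[0,0,0],30],[[0.06,0,3.8],[0,0,0],30],[[0.06,0,4.05],[0,0,0],30],[[0.06,0,4.15],[0,0,0],30],[[0.06,0,4.15],[0,0,0],30],[[0.06,0,4.15],[0,0,0],30]]'

```text
time: 38.48
tool_pos: [0.5483, 0.1978, 0.1201]
tool_rot: [0.001, 0.625, 0.78, 0.001]
contact_force: [0.2, -0.1, -4.0]
gripper_width: 0.507
grasp_force: 63.2
```

```bash
python3 st.py
```

```text
[0.5483 0.1978 0.1201] [1.4, -46.4] 12.6 [ 0.2 -0.1 -4. ]
```

Emit:
jog_arm --targets '[[[-0.02,-0.02,0.1],[0,0,0],30],[[-0.02,-0.02,0.2],[0,0,0],30],[[-0.02,-0.02,0.26],[0,0,0],30],[[-0.02,-0.02,0.26],[0,0,0],30]]'

```text
time: 38.98
tool_pos: [0.5478, 0.1971, 0.115]
tool_rot: [0.0, 0.625, 0.78, 0.0]
contact_force: [-5.8, -2.2, 6.9]
gripper_width: 0.504
grasp_force: 64.6
```

Emit:
jog_arm --targets '[[[0,0,0],[0,0,0],70],[[0,0,0],[0,0,0],70],[[0,0,0],[0,0,0],70],[[0,0,-1],[0,0,0],70],[[0,0,-3],[0,0,0],70],[[0,0,-5],[0,0,0],70],[[0,0,-6.5],[0,0,0],70],[[0,0,-6.5],[0,0,0],70]]'

```text
time: 39.98
tool_pos: [0.5493, 0.1975, 0.2798]
tool_rot: [0.003, 0.625, 0.78, 0.003]
contact_force: [-0.4, 0.6, -0.9]
gripper_width: 0.702
grasp_force: 0.0
```

```bash
python3 chk.py .058,.102,.146
```

```text
[0.54933034 0.19746222 0.27984624] 12.59
0.058 [([19.0, 42.0], np.float32(13.41), [3.7, -173.4])]
0.102 [([43.2, 86.8], np.float32(101.4), [2.2, 93.7]), ([43.2, 49.6], np.float32(102.57), [2.7, 20.0]), ([26.7, 41.2], np.float32(12.32), [2.5, -126.7])]
0.146 [([42.5, 87.9], np.float32(102.5), [2.7, -48.4])]
crate ([-15.59, -4.02, 0.5], [0.02, -0.0, 1.8])
```

Emit:
jog_arm --targets '[[[-2,-0.5,0],[0,0,0.4],70],[[-4,-1,0],[0,0,0.8],70],[[-6,-1.5,0],[0,0,1.2],70],[[-8,-2,0],[0,0,1.6],70],[[-10,-2.5,0],[0,0,1.8],70],[[-12,-3,0.3],[0,0,1.8],70],[[-14,-3.5,0.5],[0,0,1.8],70],[[-15.5,-4,0.5],[0,0,1.8],70]]'

```text
time: 41.02
tool_pos: [0.5328, -0.2044, 0.259]
tool_rot: [-0.002, 0.719, 0.695, -0.001]
contact_force: [0.6, -0.3, 0.7]
gripper_width: 0.701
grasp_force: 0.0
```

Emit:
jog_arm --targets '[[[0,0,0],[0,0,0],70],[[0,0,0],[0,0,0],70],[[0,0,0],[0,0,0],70],[[0,0,0],[0,0,0],70]]'

```text
time: 41.52
tool_pos: [0.5344, -0.2019, 0.2625]
tool_rot: [-0.0, 0.718, 0.696, 0.0]
contact_force: [-0.3, 0.1, -0.8]
gripper_width: 0.702
grasp_force: 0.0
```

```bash
python3 pick.py
```

```text
[ 0.53441807 -0.2019397   0.26247169] -1.7159658978013674
([498.9, -249.8], [43.2, 88.7], np.float32(90.64)) ([-1.96, -1.36, 9.62], [-0.0, -0.0, -0.29])
([655.0, -255.9], [44.4, 89.8], np.float32(88.39)) ([-2.01, 4.89, 9.62], [-0.0, -0.0, -0.01])
```

Emit:
jog_arm --targets '[[[-1,-0.7,2.2],[0,0,-0.29],70],[[-1.9,-1.36,4.4],[0,0,-0.29],70],[[-1.9,-1.36,6.2],[0,0,-0.29],70],[[-1.9,-1.36,7.8],[0,0,-0.29],70],[[-1.9,-1.36,9.1],[0,0,-0.29],70],[[-1.9,-1.36,9.6],[0,0,-0.29],70],[[-1.9,-1.36,9.6],[0,0,-0.29],70],[[-1.9,-1.36,9.6],[0,0,-0.29],70]]'

```text
time: 42.58
tool_pos: [0.5001, -0.25, 0.0244]
tool_rot: [0.002, 0.704, 0.71, 0.0]
contact_force: [-0.4, 0.9, -0.2]
gripper_width: 0.701
grasp_force: 0.0
```

Emit:
jog_arm --targets '[[[0,0,0],[0,0,0],30],[[0,0,0],[0,0,0],30],[[0,0,0],[0,0,0],30],[[0,0,0],[0,0,0],30]]'

```text
time: 43.08
tool_pos: [0.4999, -0.2501, 0.0246]
tool_rot: [0.001, 0.704, 0.71, 0.0]
contact_force: [-1.2, 1.6, 6.2]
gripper_width: 0.504
grasp_force: 63.8
```

Emit:
jog_arm --targets '[[[0,0,-1],[0,0,0],30],[[0,0,-2.5],[0,0,0],30],[[0,0,-4.5],[0,0,0],30],[[0,0,-6.5],[0,0,0],30],[[0,0,-8],[0,0,0],30],[[0,0,-8],[0,0,0],30]]'

```text
time: 43.82
tool_pos: [0.5004, -0.2503, 0.2262]
tool_rot: [0.004, 0.704, 0.71, 0.001]
contact_force: [-0.5, -0.4, -3.8]
gripper_width: 0.507
grasp_force: 63.1
```

Emit:
jog_arm --targets '[[[2.2,0.1,0],[0,0,-0.4],30],[[4.4,0.3,0],[0,0,-0.8],30],[[6.6,0.4,0],[0,0,-1.2],30],[[8.8,0.6,0],[0,0,-1.5],30],[[11,0.7,0],[0,0,-1.5],30],[[13,0.8,0],[0,0,-1.5],30],[[15,1,0],[0,0,-1.5],30],[[17,1.06,0],[0,0,-1.5],30]]'

```text
time: 44.82
tool_pos: [0.5198, 0.1772, 0.2187]
tool_rot: [-0.002, 0.626, 0.78, -0.002]
contact_force: [0.9, -0.3, -3.6]
gripper_width: 0.506
grasp_force: 62.8
```

Emit:
jog_arm --targets '[[[1.5,0.4,0],[0,0,0],30],[[3.2,0.9,0],[0,0,0],30],[[4.41,1.24,0],[0,0,0],30],[[4.41,1.24,0],[0,0,0],30],[[4.41,1.24,0],[0,0,0],30],[[4.41,1.24,0],[0,0,0],30],[[4.41,1.24,0],[0,0,0],30]]'

```text
time: 45.7
tool_pos: [0.5279, 0.2894, 0.2224]
tool_rot: [-0.0, 0.626, 0.78, -0.0]
contact_force: [-0.1, -0.0, -3.3]
gripper_width: 0.507
grasp_force: 62.8
```

```bash
python3 pl.py .8 49.1 .115
```

```text
[0.5279 0.2894 0.2224] 12.45 force [ 0.4 -0.6 -3.8]
{'zt': np.float64(0.2529), 'n': [-17.9, 25.0], 'nmid': np.float64(3.6), 'w': np.float64(42.9), 'slope': np.float64(0.1), 'ucen': np.float64(46.5), 'tcp': [1.6, 47.5]}
go [0.5268 0.2908] ([0.06, -0.03, 4.29], [-0.0, 0.0, -0.02])
```

Emit:
jog_arm --targets '[[[0.02,-0.03,1],[0,0,-0.02],30],[[0.02,-0.03,2.2],[0,0,-0.02],30],[[0.02,-0.03,3.2],[0,0,-0.02],30],[[0.02,-0.03,3.8],[0,0,-0.02],30],[[0.02,-0.03,4.05],[0,0,-0.02],30],[[0.02,-0.03,4.15],[0,0,-0.02],30],[[0.02,-0.03,4.15],[0,0,-0.02],30],[[0.02,-0.03,4.15],[0,0,-0.02],30]]'

```text
time: 46.75
tool_pos: [0.5276, 0.2908, 0.1198]
tool_rot: [0.0, 0.625, 0.781, 0.001]
contact_force: [-0.5, 0.9, -3.0]
gripper_width: 0.499
grasp_force: 62.9
```

```bash
python3 st.py
```

```text
[0.5276 0.2908 0.1198] [1.6, 48.9] 12.68 [-0.5  0.9 -3. ]
```

Emit:
jog_arm --targets '[[[0,-0.03,0.1],[0,0,0],30],[[0,-0.03,0.2],[0,0,0],30],[[0,-0.03,0.26],[0,0,0],30],[[0,-0.03,0.26],[0,0,0],30]]'

```text
time: 47.25
tool_pos: [0.5266, 0.2906, 0.1146]
tool_rot: [0.0, 0.625, 0.781, 0.0]
contact_force: [-5.4, -1.0, 6.0]
gripper_width: 0.508
grasp_force: 64.2
```

Emit:
jog_arm --targets '[[[0,0,0],[0,0,0],70],[[0,0,0],[0,0,0],70],[[0,0,0],[0,0,0],70],[[0,0,-1],[0,0,0],70],[[0,0,-3],[0,0,0],70],[[0,0,-5],[0,0,0],70],[[0,0,-6.5],[0,0,0],70],[[0,0,-6.5],[0,0,0],70]]'

```text
time: 48.25
tool_pos: [0.5281, 0.2911, 0.2797]
tool_rot: [0.002, 0.625, 0.781, 0.004]
contact_force: [-0.9, 0.9, -0.5]
gripper_width: 0.698
grasp_force: 0.0
```

```bash
python3 chk.py .102,.146
```

```text
[0.52812971 0.29113816 0.2796734 ] 12.68
0.102 [([42.9, 48.6], np.float32(102.53), [2.7, 115.8])]
0.146 [([42.8, 88.9], np.float32(102.56), [2.6, 47.3]), ([42.4, 91.4], np.float32(103.13), [2.7, -47.0])]
crate ([-19.41, -4.04, 0.48], [0.02, -0.01, 1.81])
```

Emit:
jog_arm --targets '[[[-2,-0.4,0],[0,0,0.4],70],[[-4,-0.8,0],[0,0,0.8],70],[[-6.2,-1.2,0],[0,0,1.2],70],[[-8.4,-1.7,0],[0,0,1.6],70],[[-10.6,-2.2,0],[0,0,1.81],70],[[-12.8,-2.7,0],[0,0,1.81],70],[[-15,-3.2,0.2],[0,0,1.81],70],[[-17.2,-3.7,0.4],[0,0,1.81],70]]'

```text
time: 49.3
tool_pos: [0.5292, -0.1509, 0.2621]
tool_rot: [-0.002, 0.718, 0.696, -0.001]
contact_force: [0.7, 0.1, 0.1]
gripper_width: 0.699
grasp_force: 0.0
```

Emit:
jog_arm --targets '[[[-2.2,0.1,0],[0,0,0],70],[[-2.2,0.1,0],[0,0,0],70],[[-2.2,0.1,0],[0,0,0],70],[[-2.2,0.1,0],[0,0,0],70],[[-2.2,0.1,0],[0,0,0],70]]'

```text
time: 49.92
tool_pos: [0.5313, -0.2033, 0.2647]
tool_rot: [-0.0, 0.718, 0.697, 0.0]
contact_force: [-0.4, -0.3, 0.6]
gripper_width: 0.7
grasp_force: 0.0
```

```bash
python3 pick.py
```

```text
[ 0.53125395 -0.2033074   0.26470251] -1.70290608575866
([655.0, -256.1], [44.2, 88.9], np.float32(88.41)) ([-1.96, 5.01, 9.71], [-0.0, -0.0, -0.01])
```

Emit:
jog_arm --targets '[[[-1,2,1.5],[0,0,0],70],[[-1.9,4,3.2],[0,0,0],70],[[-1.9,5,5],[0,0,0],70],[[-1.9,5,7],[0,0,0],70],[[-1.9,5,9],[0,0,0],70],[[-1.9,5,9.7],[0,0,0],70],[[-1.9,5,9.7],[0,0,0],70],[[-1.9,5,9.7],[0,0,0],70]]'

```text
time: 50.98
tool_pos: [0.6565, -0.2567, 0.0256]
tool_rot: [0.002, 0.718, 0.696, 0.001]
contact_force: [0.6, 0.2, 0.1]
gripper_width: 0.701
grasp_force: 0.0
```

Emit:
jog_arm --targets '[[[0,0,0],[0,0,0],30],[[0,0,0],[0,0,0],30],[[0,0,0],[0,0,0],30],[[0,0,0],[0,0,0],30]]'

```text
time: 51.48
tool_pos: [0.6565, -0.2569, 0.0259]
tool_rot: [0.002, 0.718, 0.696, 0.001]
contact_force: [-0.6, 0.1, 6.5]
gripper_width: 0.507
grasp_force: 63.7
```

Emit:
jog_arm --targets '[[[0,0,-1],[0,0,0],30],[[0,0,-2.5],[0,0,0],30],[[0,0,-4.5],[0,0,0],30],[[0,0,-6.5],[0,0,0],30],[[0,0,-8.5],[0,0,0],30],[[0,0,-10],[0,0,0],30],[[0,0,-10],[0,0,0],30]]'

```text
time: 52.35
tool_pos: [0.656, -0.2566, 0.2772]
tool_rot: [0.004, 0.718, 0.696, 0.001]
contact_force: [0.3, -0.0, -3.3]
gripper_width: 0.508
grasp_force: 62.9
```

Emit:
jog_arm --targets '[[[2,-0.5,0],[0,0,-0.4],30],[[4,-1,0],[0,0,-0.8],30],[[6,-1.6,0],[0,0,-1.2],30],[[8,-2.1,0],[0,0,-1.6],30],[[10,-2.7,0],[0,0,-1.77],30],[[12,-3.2,0],[0,0,-1.77],30],[[14,-3.7,0],[0,0,-1.77],30],[[15,-4,0],[0,0,-1.77],30]]'

```text
time: 53.35
tool_pos: [0.5642, 0.1243, 0.2685]
tool_rot: [-0.002, 0.626, 0.78, -0.002]
contact_force: [0.8, -0.2, -3.8]
gripper_width: 0.507
grasp_force: 62.7
```

Emit:
jog_arm --targets '[[[2,0,0],[0,0,0],30],[[4,-0.05,0],[0,0,0],30],[[4.96,-0.05,0],[0,0,0],30],[[4.96,-0.05,0],[0,0,0],30],[[4.96,-0.05,0],[0,0,0],30],[[4.96,-0.05,0],[0,0,0],30],[[4.96,-0.05,0],[0,0,0],30]]'

```text
time: 54.22
tool_pos: [0.5389, 0.2421, 0.2721]
tool_rot: [-0.0, 0.627, 0.779, -0.0]
contact_force: [0.4, -1.0, -3.0]
gripper_width: 0.503
grasp_force: 62.7
```

```bash
python3 pl.py .8 1.3 .159
```

```text
[0.5389 0.2421 0.2721] 12.28 force [ 0.2  0.3 -4.2]
{'zt': np.float64(0.3015), 'n': [-17.3, 25.4], 'nmid': np.float64(4.0), 'w': np.float64(42.7), 'slope': np.float64(0.2), 'ucen': np.float64(-1.2000000000000028), 'tcp': [1.9, -1.1]}
go [0.5373 0.2441] ([0.1, -0.04, 4.52], [-0.0, 0.0, -0.04])
```

Emit:
jog_arm --targets '[[[0.03,-0.04,1],[0,0,-0.04],30],[[0.03,-0.04,2.2],[0,0,-0.04],30],[[0.03,-0.04,3.2],[0,0,-0.04],30],[[0.03,-0.04,3.9],[0,0,-0.04],30],[[0.03,-0.04,4.2],[0,0,-0.04],30],[[0.03,-0.04,4.3],[0,0,-0.04],30],[[0.03,-0.04,4.3],[0,0,-0.04],30],[[0.03,-0.04,4.3],[0,0,-0.04],30]]'

```text
time: 55.28
tool_pos: [0.5381, 0.2437, 0.1659]
tool_rot: [0.001, 0.625, 0.781, 0.001]
contact_force: [0.5, -0.0, -3.0]
gripper_width: 0.5
grasp_force: 62.8
```

```bash
python3 st.py
```

```text
[0.5381 0.2437 0.1659] [1.5, 0.6] 12.68 [ 0.5 -0.  -3. ]
```

Emit:
jog_arm --targets '[[[0,-0.02,0.1],[0,0,0],30],[[0,-0.02,0.2],[0,0,0],30],[[0,-0.02,0.28],[0,0,0],30],[[0,-0.02,0.28],[0,0,0],30]]'

```text
time: 55.78
tool_pos: [0.5374, 0.2435, 0.1598]
tool_rot: [0.0, 0.625, 0.781, 0.0]
contact_force: [-3.1, -0.1, 5.3]
gripper_width: 0.505
grasp_force: 63.8
```

Emit:
jog_arm --targets '[[[0,0,0],[0,0,0],70],[[0,0,0],[0,0,0],70],[[0,0,0],[0,0,0],70],[[0,0,-1],[0,0,0],70],[[0,0,-3],[0,0,0],70],[[0,0,-5],[0,0,0],70],[[0,0,-6],[0,0,0],70],[[0,0,-6],[0,0,0],70]]'

```text
time: 56.78
tool_pos: [0.5382, 0.2437, 0.3108]
tool_rot: [0.002, 0.625, 0.781, 0.002]
contact_force: [-0.3, 1.2, -1.1]
gripper_width: 0.699
grasp_force: 0.0
```

Emit:
jog_arm --targets '[[[-2,0,0],[0,0,0],70],[[-4,0,0],[0,0,0],70],[[-6,0,0],[0,0,0],70],[[-8,0,0],[0,0,0],70],[[-10,0,0],[0,0,0],70],[[-11,0,0],[0,0,0],70],[[-11,0,0],[0,0,0],70],[[-11,0,0],[0,0,0],70]]'

```text
time: 57.78
tool_pos: [0.5968, -0.0243, 0.3062]
tool_rot: [-0.001, 0.625, 0.781, -0.0]
contact_force: [0.5, -0.4, -0.3]
gripper_width: 0.703
grasp_force: 0.0
```

Run:
```python
from h import *
a,d,_=grab('top'); b,_,_=grab('scene'); print(state()['tool_pos'],state()['contact_force'])
cv2.imwrite('pics/end.png',np.vstack([cv2.resize(a[130:290,130:450,::-1],(600,300),interpolation=2),cv2.resize(b[150:310,130:450,::-1],(600,300),interpolation=2)]))
for zz in(.0545,.0985,.1425,.1865):
    r,_=blocks(a,d,None,zz,'top',show=0); print(zz,[(q[1],q[2],frame(q[0],c0,102.7)) for q in r if q[0][0]<720 and q[0][1]>0])
```

```text
[ 0.59702481 -0.0238324   0.30703382] [-0.21220326 -0.0443762   0.25500254]
0.0545 []
0.0985 []
0.1425 []
0.1865 [([42.9, 90.7], np.float32(102.79), [0.4, -3.6])]
```

View pics/end.png

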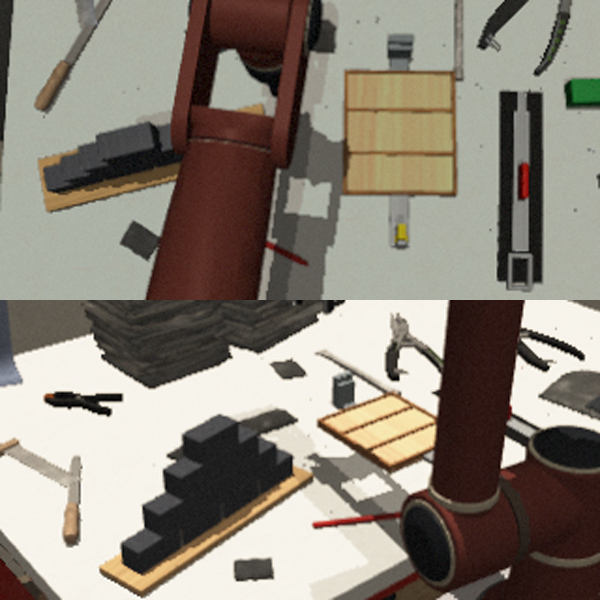

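The crate is empty, the bar lies along the mat (upper half, (522,190)), and the wall stands four courses high (lower half, (205,490)). The pencil and offcuts are where they were. Handing in.

```bash
python3 -c "
from plant import *
print(job_done())"
```

```text
the job is handed in; nothing more can be done
None
```

The job is done and handed in: the bar was drawn out through the keeper and lies along the middle of the mat, and all six blocks are stacked in line over the joints, within about 2 mm by my measurements; no verdict came back.

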